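# Load the cleaning bath and start it

### The job

Swing the cover of the cleaning bath over past upright and lower it gently onto its stop, then put every flange and clamping knob on the bench to the right into the tank, each on the tank floor and none on top of another. Then swing the cover back and lower it gently until it is fully shut, never letting it drop either way, and only then press the yellow start pedal down to its stop for about half a second and let it come up again. Leave the bottle, the jar and the tape where they are.

Things in the scene. Friction and masses are not known exactly. Their poses are not given: they have to be found in the camera images.
- bath: White cleaning bath, fixed. Casing 240 (its x) by 180 (its y) by 115 mm high; origin under its middle. Open steel tank inside 200 (x) by 160 (y), floor 50 mm and rim 115 mm above the bench. At yaw 0 x points away from the robot, y to the robot's left. Stop brackets with rubber pads stand out 80 mm from the +y wall, up to 200 mm high; blue control panel on the -x face.
- cover_hinge (a point): Middle of the cover's hinge line, 121 mm above the bench over the bath's +y wall (90 mm from the bath's origin along its y). The hinge line runs along the bath's x axis.
- cover (a joint): Steel cover 236 x 180 x 10 mm, 0.5 kg, hinged on the bath's +y rim. 0 = shut, flat on the rim; 1.57 = upright; 2.2 = on its stop, leaning outwards over the +y side (rad). No spring, light damping: let go, it falls, and too fast (over 1.3 rad/s onto the stop, over 2 rad/s shut) if let go more than about 8 mm, at its handle, before it rests.
- cover_handle (a point): Middle of the cover's round black grip bar, 12 mm thick, along the bath's x between two arms 110 mm apart, in the cover's plane, 222 mm from the hinge line, with a 36 mm clear gap to the cover's free edge: fingers pointing down either side of the bar can hold it all the way round. Shut, it is 121 mm above the bench, 42 mm out from the bath's -y wall.
- pedal (a joint): Start pedal: yellow sprung plate, 125 mm long and 70 mm wide, hinged at its far end (the base's +x end) on a black base 150 by 90 by 18 mm fixed to the bench. 0 = up, 0.22 = pressed down to its stop (rad). Pressing at pedal_pad takes about 5 N to start and 10 N at the stop, with about 20 mm of travel down.
- pedal_pad (a point): Point on the top face of the pedal plate where to press, 95 mm from its hinge, about 60 mm above the bench when the pedal is up; it moves with the plate.
- flange_a: Bare aluminium pipe flange: 50 by 50 mm square flange 14 mm thick, with a round stub 32 mm in diameter rising from its middle to a total height of 50 mm, 120 g (grip the stub from above); its origin is at the middle of its underside, z up along the stub. Starts standing on the bench; may be absent (None from the start).
- flange_b: White plastic pipe flange: 50 by 50 mm square flange 14 mm thick, with a round stub 32 mm in diameter rising from its middle to a total height of 50 mm, 120 g (grip the stub from above); its origin is at the middle of its underside, z up along the stub. Starts standing on the bench; may be absent (None from the start).
- knob_a: Black star-shaped clamping knob, 80 g, on its head: six-lobed head 52 mm across, 20 mm high; steel stud 12 mm in diameter rises from its middle to 50 mm total height (grip it from above); its origin is at the middle of its underside, z up along the stud. Starts standing on the bench; may be absent (None from the start).
- knob_b: Orange star-shaped clamping knob, 80 g, on its head: six-lobed head 52 mm across, 20 mm high; steel stud 12 mm in diameter rises from its middle to 50 mm total height (grip it from above); its origin is at the middle of its underside, z up along the stud. Starts standing on the bench; may be absent (None from the start).
- bottle: Amber glass bottle 64 mm in diameter, 150 mm high, standing on the bench; not to be disturbed. Origin under its middle.
- jar: White jar with a blue cap, 60 mm in diameter, 60 mm high; not to be disturbed. Origin under its middle.
- tape: Red roll of tape lying flat, 90 mm in diameter, 24 mm high; not to be disturbed. Origin under its middle.
There are look-alikes about, which are no part of the job. Several things have the shape of the knob_b; the one meant has the colours described above.

How it is judged:
By the outcome, as a careful person would: the job done as asked, in the order asked, and still so for the second after the job is handed in, with the robot touching nothing.
Of flange_a, flange_b, knob_a, knob_b only 2 to 4 are there at a start; the rules pass over those that are not, and their reading is None.
At some moment in a run one of flange_a, flange_b, knob_a, knob_b may be knocked a few centimetres aside while the robot is not near it.
It also fails if it takes over 210 s, if anything falls off the work surface, if the arm or the gripper's body presses on something with over 40 N, if the wrist force passes 120 N, or if a joint passes its speed limit or range.

### The arm

A 7-joint arm with a two-finger parallel gripper is mounted at the origin on the work surface. World frame = base frame: x ahead of the robot, y to its left, z up, the work surface at z = 0. Lengths are in mm, angles in degrees, forces in N, time in s.
With the tool pointing down it reaches from about 400 to 850 mm from the base axis. Payload 10.4 kg.
Tool frame: the origin (TCP) lies at the very end of the fingers, on their centre line; the grasp point (between the pads) lies 19 mm behind it; z points along the fingers, y is the line along which they close (so a half turn about z gives the same grasp; the last joint's range is limited). The gripper opens to 87 mm and grips with 3 to 60 N. Pads are 19 mm wide; open, the fingers measure 117 mm over their backs; the gripper's body (75 mm by 190 mm) begins 51 mm behind the grasp point.
Start: joints at [74.049, 19.034, -3.707, 83.658, 1.238, 77.344, -5.071], TCP at [158.158, -604.68, 222.576] pointing down, gripper open.
Joint ranges: [-148.97, 148.97], [-28.65, 121.19], [-84.17, 76.75], [9.2, 138.47], [-72.65, 252.65], [3.7, 117.97], [-149.18, 149.18]. Speed limits (degrees/s): [127.2, 127.2, 159.86, 159.86, 180, 180, 180].

### API

Orientations are given as a 3x3 rotation matrix whose columns are the frame's x, y, z axes.
In Python, from station import sensors, eyes, arm gives the robot as it stands.
- The arm moves only by the tool servo_tool, never from a script. Its argument "targets" is a list of rows, each an object of numbers: "ax", "ay", "az": the turn, a rotation vector about the world's x, y, z in units of 90 degrees (1.0 is 90 degrees); "tx", "ty", "tz": the shift along the world's x, y, z in units of 0.2 m (1.0 is 0.2 m); "hand": the closure, from -1 (fully open) to 1 (shut). A call has exactly 8 rows; each row is the pose to reach, as a shift and turn from the pose commanded when the call began; what a row does not reach only later rows make up. A row lasts 1/12 s, in which the tool goes at most 41.7 mm and 7.16 degrees, less where a joint would pass 70% of its speed; a pose out of reach is approached as far as the arm can. A call with a number of a shift or a turn outside -1 to 1 is refused whole. A call with a gripper value outside its range is refused whole. The fingers move at their own pace and stop on an object; the grip force is fixed at half the most. Time passes only in rows, so rows that repeat a pose let the fingers close, or fill a call up. It gives the time, the measured TCP pose, the force, the opening and the grip force at its end, in the units of the state.
- sensors.get_state(): the state, without advancing time (a new reading comes with each control period).
- eyes.snapshot(name): name is "scene" or "side" or "wrist"; returns (picture, depth): 420x560x3 uint8, red, green, blue; 420x560 float32, mm along the optical axis (not along the pixel's ray), 0 where there is no reading.
- eyes.calibration(name): a dict with "mtx" (3x3 intrinsics, pixels), "world_to_cam" (4x4, takes a point from world to camera coordinates); the wrist camera has in their place "T_tool_cam" (4x4, takes a point from camera to tool coordinates, whose origin is the TCP and whose axes are the flange's). Camera axes: x right, y down, z forward; pixel columns grow to the right and rows downward; lengths in mm; the calibration is good to about 2 mm. A picture is of the moment at which its call begins: read the wrist's pose just before it. calibration takes no time and is no camera call.
- arm.hand_in(): hands the job in; it is judged then, once.
The state is a dict: "t": time; "joints": joint angles; "joint_velocities": joint speeds; "effort": joint torques, N m; "position": TCP position; "orientation": TCP orientation; "wrist_force": force on the tool from outside, world axes, zero at the start; "moment": the same for the moment, N m; "width": finger opening in mm; "gripper_force": force on a finger pad.
Only numpy, scipy, OpenCV 4.12 (cv2) and the standard library are available. Lean on these libraries where they do the work, as an engineer would, in place of code of your own. Each camera call takes 0.05 s, during which the arm holds its last target. There are 200 camera calls.

## Working session

There is one attempt and no reset: what is moved stays moved. The work goes in short steps, Python scripts to look and compute and a tool call to move; the robot and the scene stay as the last step left them, time stands still between calls to the robot, and variables do not carry over. Pictures are saved under pics/ and viewed, at most 14 in all, crops included, and the job is handed in when it is done.

Besides the shell and the picture viewer there is one more tool, called after "Emit:" as name(argument=value, ...), one argument or row to a line, values as JSON. servo_tool: Moves the arm, as the interface text tells. Shifts and turns lie within -1 to 1; 1 stands for 0.2 m of shift or 90 degrees of turn. Its arguments: {"type":"object","properties":{"targets":{"type":"array","items":{"type":"object","properties":{"ax":{"type":"number"},"ay":{"type":"number"},"az":{"type":"number"},"tx":{"type":"number"},"ty":{"type":"number"},"tz":{"type":"number"},"hand":{"type":"number"}}}}},"required":["targets"]}

```bash
mkdir -p pics; ls; cat > h.py <<'E'
import numpy as np, cv2
from station import sensors, eyes, arm
def snap(name, fn=None):
    s=sensors.get_state(); rgb,d=eyes.snapshot(name); c=eyes.calibration(name)
    if name=='wrist':
        T=np.eye(4);T[:3,:3]=np.array(s['orientation']);T[:3,3]=s['position']
        W=T@np.array(c['T_tool_cam'])
    else: W=np.linalg.inv(np.array(c['world_to_cam']))
    np.savez('last_%s.npz'%name,rgb=rgb,d=d,W=W,K=np.array(c['mtx']))
    if fn: cv2.imwrite('pics/'+fn,rgb[:,:,::-1])
    return rgb,d,W,np.array(c['mtx'])
def load(name):
    z=np.load('last_%s.npz'%name); return z['rgb'],z['d'],z['W'],z['K']
def cloud(d,W,K):
    v,u=np.mgrid[:d.shape[0],:d.shape[1]]
    P=np.stack([(u-K[0,2])/K[0,0]*d,(v-K[1,2])/K[1,1]*d,d],-1)
    return P@W[:3,:3].T+W[:3,3]
def proj(p,W,K):
    q=np.linalg.inv(W)@np.append(p,1); return (K@(q[:3]/q[2]))[:2]
E
python3 - <<'E'
from h import *
a=snap('scene','scene0.png');b=snap('side','side0.png')
for x in (a,b): print(x[2].round(2).tolist(),x[3].tolist())
print(sensors.get_state())
E
```

```text
pics
[[0.89, 0.33, -0.32, 893.04], [0.46, -0.67, 0.59, -633.62], [-0.02, -0.67, -0.75, 767.48], [0.0, 0.0, 0.0, 1.0]] [[401.68483187508235, 0.0, 283.22410370256847], [0.0, 401.68483187508235, 211.59850233564478], [0.0, 0.0, 1.0]]
[[-0.92, -0.22, 0.32, 294.41], [-0.39, 0.51, -0.77, 619.18], [0.0, -0.83, -0.56, 645.19], [0.0, 0.0, 0.0, 1.0]] [[444.480080164718, 0.0, 275.81133280101244], [0.0, 444.480080164718, 208.42361114398048], [0.0, 0.0, 1.0]]
{'t': 0.1, 'joints': array([74.05123562, 19.06741402, -3.70611653, 83.69984609,  1.23763395,
       77.34284824, -5.07165525]), 'joint_velocities': array([ 0.05395435, -0.02399665, -0.04624542, -0.18331701, -0.01597276,
       -0.01529216, -0.01573053]), 'effort': array([ 1.58142524e-03, -6.24545074e+01,  2.45952280e-02, -3.90712309e+01,
       -6.14150846e-02,  3.66928848e-02,  6.37493395e-05]), 'position': array([ 158.01554914, -604.35065681,  221.85492308]), 'orientation': array([[ 9.67475053e-01,  2.52966176e-01, -3.68580686e-04],
       [ 2.52966437e-01, -9.67474348e-01,  1.16978059e-03],
       [-6.06774355e-05, -1.22497209e-03, -9.99999248e-01]]), 'wrist_force': array([ 0.37780582, -0.47764711,  0.14099749]), 'moment': array([ 0.03593238, -0.02995349,  0.02410546]), 'gripper_force': 0.0, 'width': 87.1559557298429}
```

View pics/scene0.png

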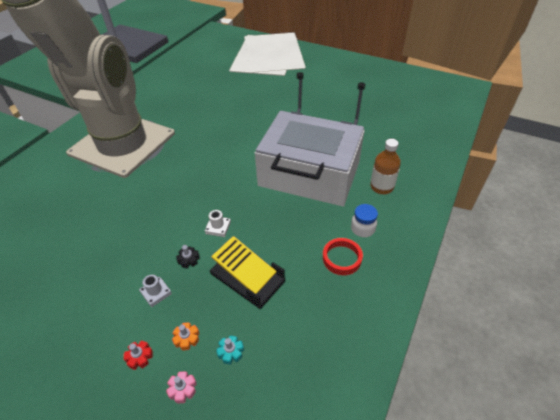

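View pics/side0.png

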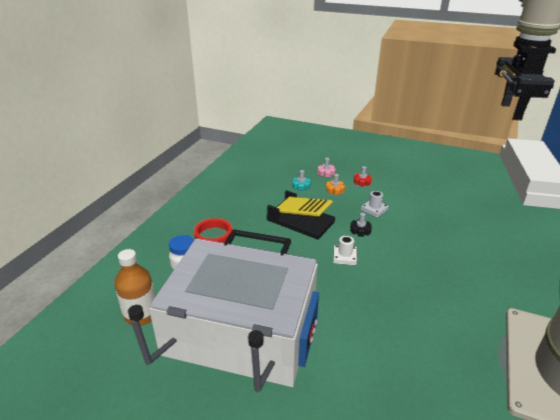

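The scene view shows all four parts: white flange (217,223), aluminium flange (152,288), black knob (187,257), orange knob (185,334). The knob look-alikes are red (137,353), pink (181,386) and teal (230,348). The bath is at about (312,155) with its handle at (297,168), and the pedal is at (245,268). Next I'll measure from depth and take one enlarged crop of the knobs.

```bash
python3 - <<'E'
from h import *
rgb,d,W,K=load('scene');P=cloud(d,W,K)
cv2.imwrite('pics/crop0.png',cv2.resize(rgb[200:410,100:310,::-1],None,fx=2.8,fy=2.8,interpolation=cv2.INTER_CUBIC))
rs,ds,Ws,Ks=load('side');Q=cloud(ds,Ws,Ks)
def q(n,A,u,v,r,zmin,zmax=300):
    p=A[v-r:v+r+1,u-r:u+r+1].reshape(-1,3);p=p[(p[:,2]>zmin)&(p[:,2]<zmax)]
    print(n,len(p),'med',np.median(p,0).round(1) if len(p) else 0,'mid',((p.min(0)+p.max(0))/2).round(1) if len(p) else 0, 'zmax',p[:,2].max().round(1) if len(p) else 0)
for n,u,v in [('flB',217,223),('flA',152,288),('knA',187,257),('knO',185,334),('red',137,353),('teal',230,348),('pink',181,386)]:
    q(n+' all',P,u,v,17,5); q(n+' top',P,u,v,17,36)
for n,u,v in [('flB',346,248),('flA',376,202),('knA',361,224),('knO',336,184)]:
    q('S '+n+' all',Q,u,v,15,5,70); q('S '+n+' top',Q,u,v,15,36,70)
# bath lid
m=(P[...,2]>110)&(P[...,2]<140); m[:, :250]=0; m[:110]=0;m[200:]=0;m[:,370:]=0
pts=P[m]; r=cv2.minAreaRect(pts[:,:2].astype(np.float32)); print('lid',r, np.median(pts[:,2]))
m=(Q[...,2]>110)&(Q[...,2]<140); m[:220]=0;m[350:]=0;m[:,:150]=0;m[:,330:]=0
pts=Q[m]; r=cv2.minAreaRect(pts[:,:2].astype(np.float32)); print('lidS',r,cv2.boxPoints(r).round(1).tolist(), np.median(pts[:,2]))
# yellow pedal
for n,(c,A) in {'sc':(rgb,P),'si':(rs,Q)}.items():
    h=cv2.cvtColor(c,cv2.COLOR_RGB2HSV); y=(h[...,0]>22)&(h[...,0]<34)&(h[...,1]>180)&(h[...,2]>120)&(A[...,2]>15)&(A[...,2]<90)
    p=A[y]; r=cv2.minAreaRect(p[:,:2].astype(np.float32)); print(n,len(p),r,cv2.boxPoints(r).round(1).tolist(),p[:,2].min(),p[:,2].max())
    b=(c.sum(-1)<90)&(A[...,2]>112)&(A[...,2]<135); b2=A[b]; print('black',len(b2), b2.mean(0) if len(b2) else 0, b2.min(0),b2.max(0))
q('bottle',P,390,150,12,100);q('jar',P,366,213,8,40);q('tape',P,342,256,22,10,40)
E
```

```text
flB all 473 med [ 455.7 -160.1   18.7] mid [ 476.7 -165.8   37.7] zmax 70.4
flB top 173 med [ 452.5 -155.6   51.4] mid [ 483.8 -172.6   53.2] zmax 70.4
flA all 613 med [ 436.3 -371.1   17.6] mid [ 418.2 -363.4   29.9] zmax 54.6
flA top 217 med [ 431.3 -367.3   50.9] mid [ 427.7 -365.2   45.4] zmax 54.6
knA all 400 med [ 443.9 -265.6   20.9] mid [ 424.4 -250.1   29.2] zmax 53.4
knA top 38 med [ 440.8 -263.    48.9] mid [ 439.7 -261.1   45.2] zmax 53.4
knO all 551 med [ 555.  -423.6   20.9] mid [ 550.4 -419.2   30.2] zmax 55.1
knO top 51 med [ 551.2 -420.7   50.5] mid [ 550.1 -419.6   46. ] zmax 55.1
red all 611 med [ 495.8 -495.3   21.1] mid [ 490.9 -485.8   29.6] zmax 53.7
red top 58 med [ 492.8 -492.7   49.8] mid [ 491.  -491.7   44.9] zmax 53.7
teal all 579 med [ 647.5 -407.2   21.1] mid [ 648.2 -403.1   29.7] zmax 54.3
teal top 54 med [ 644.7 -404.8   49.6] mid [ 643.8 -402.9   45.2] zmax 54.3
pink all 684 med [ 606.5 -505.3   21. ] mid [ 602.3 -502.3   29.3] zmax 53.1
pink top 62 med [ 602.9 -503.3   50.1] mid [ 601.5 -502.4   44.6] zmax 53.1
S flB all 526 med [ 447.5 -138.4   16
[... 1342 characters left out ...]
21.84311822] [ 6.18863480e+02 -5.83689347e-01  1.27357385e+02]
si 507 ((583.9473876953125, -241.6390380859375), (76.49246215820312, 121.27937316894531), 80.07097625732422) [[517.5999755859375, -268.8999938964844], [637.0999755859375, -289.79998779296875], [650.2999877929688, -214.39999389648438], [530.7999877929688, -193.5]] 16.619122165730346 69.36213865782258
black 3 [633.37892807  24.46103344 122.00216547] [632.23126004   8.51879349 121.58383538] [634.19322729  34.87322623 122.81272783]
bottle 371 med [764.  157.3 121.2] mid [763.5 162.9 127.1] zmax 154.1
jar 284 med [767.8   3.9  61.1] mid [767.6   8.3  56.8] zmax 65.3
tape 623 med [ 756.3 -104.8   24. ] mid [754.8 -83.2  19.5] zmax 29.0
```

View pics/crop0.png

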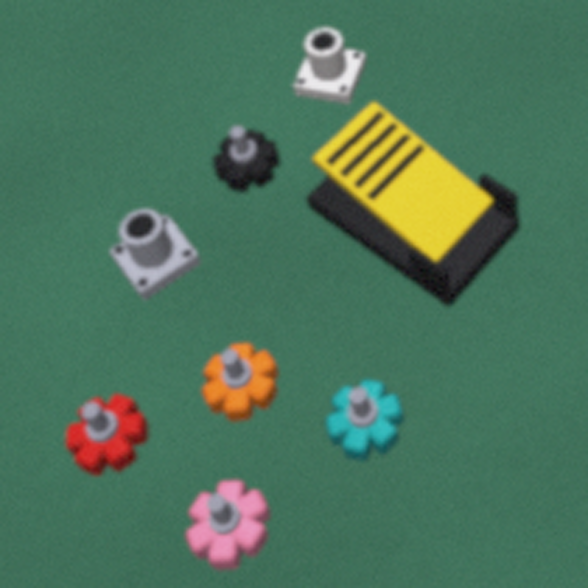

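The crop shows the orange knob at (240,380), scene pixel (185,334). It is the only orange one, so it is knob_b; red, pink and teal don't fit. The black knob and both flanges are clear. Now moving towards the handle.

Emit:
servo_tool(
  targets=[
    {"tx":0.06,"ty":0.1,"tz":0.05},
    {"tx":0.13,"ty":0.2,"tz":0.1},
    {"tx":0.2,"ty":0.33,"tz":0.15},
    {"tx":0.29,"ty":0.46,"tz":0.2},
    {"tx":0.38,"ty":0.59,"tz":0.25},
    {"tx":0.47,"ty":0.72,"tz":0.3},
    {"tx":0.56,"ty":0.86,"tz":0.35},
    {"tx":0.65,"ty":1.0,"tz":0.4},
  ],
)

```text
validation failed for argument at $.ta...
```

Emit:
servo_tool(
  targets=[
    {"tx":0.09,"ty":0.12},
    {"tx":0.18,"ty":0.25},
    {"tx":0.27,"ty":0.38},
    {"tx":0.37,"ty":0.51},
    {"tx":0.47,"ty":0.64},
    {"tx":0.57,"ty":0.77},
    {"tx":0.67,"ty":0.89},
    {"tx":0.77,"ty":1.0},
  ],
)

```text
validation failed for argument at $.ta...
```

Emit:
servo_tool(
  targets=[
    {"tx":0.09,"ty":0.09,"az":-0.01},
    {"tx":0.18,"ty":0.18,"az":-0.02},
    {"tx":0.27,"ty":0.27,"az":-0.03},
    {"tx":0.36,"ty":0.36,"az":-0.04},
    {"tx":0.45,"ty":0.45,"az":-0.05},
    {"tx":0.54,"ty":0.54,"az":-0.06},
    {"tx":0.6,"ty":0.62,"az":-0.07},
    {"tx":0.63,"ty":0.65,"az":-0.078},
  ],
)

```text
validation failed for argument at $.ta...
```

Emit:
servo_tool(
  targets=[
    {"ax":0,"ay":0,"az":0,"tx":0.06,"ty":0.1,"tz":0.05,"hand":-1},
    {"ax":0,"ay":0,"az":0,"tx":0.13,"ty":0.2,"tz":0.1,"hand":-1},
    {"ax":0,"ay":0,"az":0,"tx":0.2,"ty":0.33,"tz":0.15,"hand":-1},
    {"ax":0,"ay":0,"az":0,"tx":0.29,"ty":0.46,"tz":0.2,"hand":-1},
    {"ax":0,"ay":0,"az":0,"tx":0.38,"ty":0.59,"tz":0.25,"hand":-1},
    {"ax":0,"ay":0,"az":0,"tx":0.47,"ty":0.72,"tz":0.3,"hand":-1},
    {"ax":0,"ay":0,"az":0,"tx":0.56,"ty":0.86,"tz":0.35,"hand":-1},
    {"ax":0,"ay":0,"az":0,"tx":0.65,"ty":1.0,"tz":0.4,"hand":-1},
  ],
)

```text
t: 0.77
position: [288.6, -403.1, 302.7]
orientation: [[0.968, 0.253, -0.0], [0.253, -0.968, 0.0], [-0.0, -0.0, -1.0]]
wrist_force: [0.7, -0.4, 0.1]
width: 87.1
gripper_force: 0.0
```

Emit:
servo_tool(
  targets=[
    {"ax":0,"ay":0,"az":-0.01,"tx":0.09,"ty":0.12,"tz":0,"hand":-0.5},
    {"ax":0,"ay":0,"az":-0.02,"tx":0.18,"ty":0.24,"tz":0,"hand":-0.5},
    {"ax":0,"ay":0,"az":-0.03,"tx":0.27,"ty":0.37,"tz":0,"hand":-0.5},
    {"ax":0,"ay":0,"az":-0.04,"tx":0.36,"ty":0.5,"tz":0,"hand":-0.5},
    {"ax":0,"ay":0,"az":-0.05,"tx":0.46,"ty":0.63,"tz":0,"hand":-0.5},
    {"ax":0,"ay":0,"az":-0.06,"tx":0.56,"ty":0.76,"tz":0,"hand":-0.5},
    {"ax":0,"ay":0,"az":-0.07,"tx":0.67,"ty":0.88,"tz":0,"hand":-0.5},
    {"ax":0,"ay":0,"az":-0.078,"tx":0.77,"ty":1.0,"tz":0,"hand":-0.5},
  ],
)

```text
t: 1.43
position: [442.9, -203.1, 302.5]
orientation: [[0.991, 0.132, -0.0], [0.132, -0.991, -0.0], [-0.0, 0.0, -1.0]]
wrist_force: [0.4, -0.3, -0.8]
width: 65.6
gripper_force: 0.0
```

Emit:
servo_tool(
  targets=[
    {"ax":0,"ay":0,"az":0,"tx":0.1,"ty":0.12,"tz":0,"hand":-0.5},
    {"ax":0,"ay":0,"az":0,"tx":0.2,"ty":0.24,"tz":0,"hand":-0.5},
    {"ax":0,"ay":0,"az":0,"tx":0.3,"ty":0.36,"tz":0,"hand":-0.5},
    {"ax":0,"ay":0,"az":0,"tx":0.4,"ty":0.48,"tz":0,"hand":-0.5},
    {"ax":0,"ay":0,"az":0,"tx":0.5,"ty":0.6,"tz":0,"hand":-0.5},
    {"ax":0,"ay":0,"az":0,"tx":0.6,"ty":0.72,"tz":0,"hand":-0.5},
    {"ax":0,"ay":0,"az":0,"tx":0.67,"ty":0.78,"tz":0,"hand":-0.5},
    {"ax":0,"ay":0,"az":0,"tx":0.7,"ty":0.8,"tz":0,"hand":-0.5},
  ],
)

```text
t: 2.1
position: [583.2, -41.5, 301.8]
orientation: [[0.991, 0.137, -0.001], [0.137, -0.991, 0.002], [-0.001, -0.002, -1.0]]
wrist_force: [-0.1, 0.9, 0.0]
width: 65.3
gripper_force: 0.0
```

```bash
python3 - <<'E'
from h import *
rgb,d,W,K=snap('wrist','w1.png');P=cloud(d,W,K)
s=sensors.get_state();print(s['position'],s['joints'].round(1),s['width'])
print(eyes.calibration('wrist')['T_tool_cam'].round(3).tolist())
E
```

```text
[583.19171054 -42.3609887  301.67646147] [ 29.7  15.8 -37.1  81.1   9.4  86.3 -89.2] 65.12116719506014
[[0.001, -0.952, -0.305, 84.537], [1.0, 0.001, 0.0, 0.39], [-0.0, -0.305, 0.952, -163.09], [0.0, 0.0, 0.0, 1.0]]
```

View pics/w1.png

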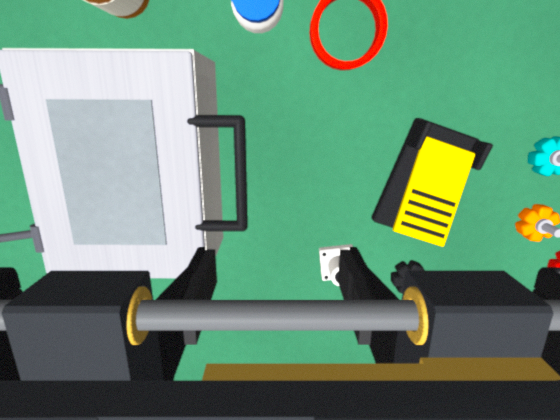

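Top view: the bath is on the left, and the bar runs from (239,120) to (239,228). White flange at (335,265), pedal at (435,190).

```bash
cat >> h.py <<'E'
def ray(u,v,z,W,K):
    r=W[:3,:3]@np.array([(u-K[0,2])/K[0,0],(v-K[1,2])/K[1,1],1.]); return W[:3,3]+r*(z-W[2,3])/r[2]
E
python3 - <<'E'
from h import *
rgb,d,W,K=load('wrist');P=cloud(d,W,K)
m=(rgb.astype(int).sum(-1)<150)
sub=m[126:222,225:255]; c=[(np.nonzero(r)[0].mean()+225) if r.any() else np.nan for r in sub]
w=[r.sum() for r in sub];print(np.median(w))
vs=np.arange(126,222);k=np.polyfit(vs,c,1);print(k)
ends=np.nonzero(m[100:240,239])[0]+100;print(ends.min(),ends.max())
a=ray(np.polyval(k,126),126,121,W,K);b=ray(np.polyval(k,222),222,121,W,K)
e0=ray(np.polyval(k,ends.min()),ends.min(),121,W,K);e1=ray(np.polyval(k,ends.max()),ends.max(),121,W,K)
dd=a-b;print('bar',e0,e1,(e0+e1)/2,'yaw',np.degrees(np.arctan2(dd[1],dd[0])),np.linalg.norm(e0-e1))
p=P[130:220,236:243].reshape(-1,3);print('depth bar',np.median(p,0))
l=P[60:260,10:190].reshape(-1,3);l=l[(l[:,2]>110)&(l[:,2]<140)]
print('lid z',np.median(l[:,2]))
E
```

```text
4.0
[1.82730695e-02 2.40242051e+02]
116 118
bar [646.0695954    1.39700901 121.        ] [644.18228001   1.15861193 121.        ] [645.12593771   1.27781047 121.        ] yaw 7.199214014650295 1.9023124194514414
depth bar [588.74125296  -1.63794686 127.3939827 ]
lid z 127.76385306728949
```

```bash
python3 - <<'E'
from h import *
rgb,d,W,K=load('wrist');P=cloud(d,W,K)
print(rgb[172,228:254].tolist())
g=rgb[...,1].astype(int); m=(g<80)
c=[];vs=[]
for v in range(132,216):
    n=np.nonzero(m[v,225:255])[0]; c.append((n.min()+n.max())/2+225);vs.append(v)
k=np.polyfit(vs,c,1);print(k)
for v in (132,172,216): print(v,np.polyval(k,v),ray(np.polyval(k,v),v,121,W,K).round(1))
col=m[100:245,225];e=np.nonzero(col)[0]+100;print(e)
E
```

```text
[[82, 177, 130], [84, 176, 129], [85, 179, 132], [83, 176, 131], [85, 179, 132], [83, 171, 128], [73, 143, 110], [59, 90, 76], [47, 55, 54], [58, 58, 61], [67, 68, 72], [71, 72, 74], [61, 63, 64], [55, 54, 54], [44, 44, 48], [44, 44, 48], [36, 37, 38], [33, 42, 39], [56, 105, 80], [76, 154, 114], [83, 172, 125], [83, 173, 128], [83, 173, 126], [82, 171, 128], [80, 173, 126], [85, 173, 128]]
[2.95130100e-02 2.35284255e+02]
132 239.17997198879567 [630.3   2.9 121. ]
172 240.36049238972709 [590.2  -2.5 121. ]
216 241.65906483075167 [542.5  -8.9 121. ]
[116 117 118 119 120 121 122 123 124 125 126 221 222 223 224 225 226 227
 228 229]
```

Emit:
servo_tool(
  targets=[
    {"ax":0,"ay":0,"az":0,"tx":0.01,"ty":0.1,"tz":0,"hand":0.15},
    {"ax":0,"ay":0,"az":0,"tx":0.02,"ty":0.2,"tz":-0.05,"hand":0.15},
    {"ax":0,"ay":0,"az":0,"tx":0.02,"ty":0.2,"tz":-0.15,"hand":0.15},
    {"ax":0,"ay":0,"az":0,"tx":0.02,"ty":0.2,"tz":-0.28,"hand":0.15},
    {"ax":0,"ay":0,"az":0,"tx":0.02,"ty":0.2,"tz":-0.4,"hand":0.15},
    {"ax":0,"ay":0,"az":0,"tx":0.02,"ty":0.2,"tz":-0.5,"hand":0.15},
    {"ax":0,"ay":0,"az":0,"tx":0.02,"ty":0.2,"tz":-0.58,"hand":0.15},
    {"ax":0,"ay":0,"az":0,"tx":0.02,"ty":0.2,"tz":-0.6,"hand":0.15},
  ],
)

```text
t: 2.82
position: [584.2, -6.7, 179.7]
orientation: [[0.991, 0.131, -0.004], [0.131, -0.991, -0.001], [-0.004, 0.0, -1.0]]
wrist_force: [-0.8, -0.4, -0.3]
width: 37.7
gripper_force: 0.0
```

```bash
python3 - <<'E'
from h import *
s=sensors.get_state();print(s['position'],s['joints'].round(1),s['width'],s['wrist_force'])
rgb,d,W,K=snap('wrist','w2.png')
E
```

```text
[584.22565559  -6.73816939 179.72441303] [ 26.7  19.7 -37.4  91.6  12.4  73.1 -95.3] 37.71148778718445 [-0.75932684 -0.3760791  -0.32197839]
```

View pics/w2.png

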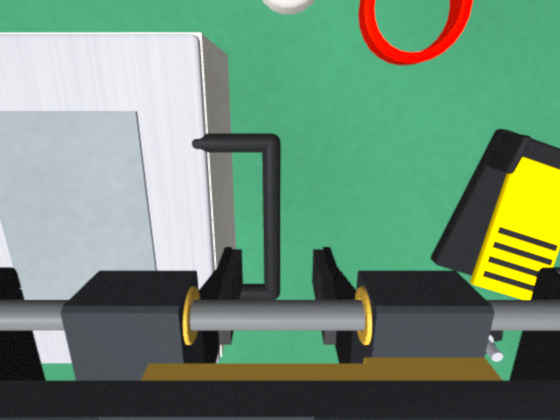

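```bash
python3 - <<'E'
from h import *
s=sensors.get_state();print(s['position'],s['joint_velocities'].round(2))
rgb,d,W,K=load('wrist')
g=rgb[...,1].astype(int); m=(g<85);vs=[];c=[]
for v in range(160,240):
    n=np.nonzero(m[v,255:290])[0]; c.append((n.min()+n.max())/2+255);vs.append(v)
k=np.polyfit(vs,c,1)
for v in (160,217,240): print(v,np.polyval(k,v),ray(np.polyval(k,v),v,121,W,K).round(1))
print(ray(225,143,121,W,K),ray(240,291,121,W,K))
print('tcp',proj(s['position'],W,K),'at121',proj([584.2,-6.7,121],W,K))
E
```

```text
[584.61415425  -6.41890934 180.52660694] [-0.2  -1.15 -0.67 -2.67 -0.55  1.87  0.15]
160 270.90555555555557 [629.2   2.8 121. ]
217 271.429658931083 [589.7  -2.6 121. ]
240 271.64113924050633 [572.6  -4.9 121. ]
[636.27498196  33.6792715  121.        ] [528.3302446  13.2644794 121.       ]
tcp [275.61884827 264.56631325] at121 [276.24045321 225.1204106 ]
```

Emit:
servo_tool(
  targets=[
    {"ax":0,"ay":0,"az":0,"tx":0,"ty":0.015,"tz":-0.06,"hand":0.15},
    {"ax":0,"ay":0,"az":0,"tx":0,"ty":0.015,"tz":-0.14,"hand":0.15},
    {"ax":0,"ay":0,"az":0,"tx":0,"ty":0.015,"tz":-0.22,"hand":0.15},
    {"ax":0,"ay":0,"az":0,"tx":0,"ty":0.015,"tz":-0.3,"hand":0.15},
    {"ax":0,"ay":0,"az":0,"tx":0,"ty":0.015,"tz":-0.36,"hand":0.15},
    {"ax":0,"ay":0,"az":0,"tx":0,"ty":0.015,"tz":-0.39,"hand":0.15},
    {"ax":0,"ay":0,"az":0,"tx":0,"ty":0.015,"tz":-0.39,"hand":0.15},
    {"ax":0,"ay":0,"az":0,"tx":0,"ty":0.015,"tz":-0.39,"hand":0.15},
  ],
)

```text
t: 3.53
position: [586.5, -1.6, 105.1]
orientation: [[0.991, 0.133, 0.001], [0.133, -0.991, -0.0], [0.001, 0.0, -1.0]]
wrist_force: [0.5, -0.2, -0.6]
width: 37.0
gripper_force: 0.0
```

Emit:
servo_tool(
  targets=[
    {"ax":0,"ay":0,"az":0,"tx":0,"ty":0,"tz":0,"hand":0.3},
    {"ax":0,"ay":0,"az":0,"tx":0,"ty":0,"tz":0,"hand":0.5},
    {"ax":0,"ay":0,"az":0,"tx":0,"ty":0,"tz":0,"hand":0.7},
    {"ax":0,"ay":0,"az":0,"tx":0,"ty":0,"tz":0,"hand":1},
    {"ax":0,"ay":0,"az":0,"tx":0,"ty":0,"tz":0,"hand":1},
    {"ax":0,"ay":0,"az":0,"tx":0,"ty":0,"tz":0,"hand":1},
    {"ax":0,"ay":0,"az":0,"tx":0,"ty":0,"tz":0,"hand":1},
    {"ax":0,"ay":0,"az":0,"tx":0,"ty":0,"tz":0,"hand":1},
  ],
)

```text
t: 4.2
position: [586.4, -2.6, 104.8]
orientation: [[0.991, 0.132, 0.001], [0.132, -0.991, -0.001], [0.0, 0.001, -1.0]]
wrist_force: [1.1, -5.4, 3.5]
width: 11.2
gripper_force: 30.0
```

```bash
cat > arc.py <<'E'
import sys,numpy as np
def arc(ths,yaw=7.6,R=222):
    y=np.radians(yaw); f=lambda t:np.array([-np.sin(y)*R*-np.cos(np.radians(t)),np.cos(y)*R*-np.cos(np.radians(t)),R*np.sin(np.radians(t))])
    for t in ths[1:]: print(t,((f(t)-f(ths[0]))/200).round(3).tolist())
E
python3 -c "
from arc import *
for s in [[0,2,5,9,13,18,23,28,33],[33,38,43,48,53,58,63,68,73],[73,78,83,88,93,97,101,104,107],[107,109.5,112,114,116,118,120,121.5,123]]: arc(s);print()"
```

```text
2 [-0.0, 0.001, 0.039]
5 [-0.001, 0.004, 0.097]
9 [-0.002, 0.014, 0.174]
13 [-0.004, 0.028, 0.25]
18 [-0.007, 0.054, 0.343]
23 [-0.012, 0.087, 0.434]
28 [-0.017, 0.129, 0.521]
33 [-0.024, 0.178, 0.605]

38 [-0.007, 0.056, 0.079]
43 [-0.016, 0.118, 0.152]
48 [-0.025, 0.187, 0.22]
53 [-0.035, 0.261, 0.282]
58 [-0.045, 0.34, 0.337]
63 [-0.056, 0.423, 0.384]
68 [-0.068, 0.511, 0.425]
73 [-0.08, 0.601, 0.457]

78 [-0.012, 0.093, 0.024]
83 [-0.025, 0.188, 0.04]
88 [-0.038, 0.283, 0.048]
93 [-0.051, 0.379, 0.047]
97 [-0.061, 0.456, 0.04]
101 [-0.071, 0.532, 0.028]
104 [-0.078, 0.588, 0.016]
107 [-0.086, 0.643, 0.0]

109.5 [-0.006, 0.046, -0.015]
112 [-0.012, 0.09, -0.032]
114 [-0.017, 0.126, -0.047]
116 [-0.021, 0.161, -0.064]
118 [-0.026, 0.195, -0.081]
120 [-0.03, 0.228, -0.1]
121.5 [-0.034, 0.253, -0.115]
123 [-0.037, 0.278, -0.131]
```

Emit:
servo_tool(
  targets=[
    {"ax":0,"ay":0,"az":0,"tx":0,"ty":0.001,"tz":0.04,"hand":1},
    {"ax":0,"ay":0,"az":0,"tx":-0.001,"ty":0.004,"tz":0.097,"hand":1},
    {"ax":0,"ay":0,"az":0,"tx":-0.002,"ty":0.014,"tz":0.174,"hand":1},
    {"ax":0,"ay":0,"az":0,"tx":-0.004,"ty":0.028,"tz":0.25,"hand":1},
    {"ax":0,"ay":0,"az":0,"tx":-0.007,"ty":0.054,"tz":0.343,"hand":1},
    {"ax":0,"ay":0,"az":0,"tx":-0.012,"ty":0.087,"tz":0.434,"hand":1},
    {"ax":0,"ay":0,"az":0,"tx":-0.017,"ty":0.129,"tz":0.521,"hand":1},
    {"ax":0,"ay":0,"az":0,"tx":-0.024,"ty":0.178,"tz":0.605,"hand":1},
  ],
)

```text
t: 4.87
position: [581.9, 31.5, 226.5]
orientation: [[0.991, 0.13, 0.001], [0.13, -0.991, -0.003], [0.001, 0.003, -1.0]]
wrist_force: [4.0, -6.5, -0.0]
width: 10.7
gripper_force: 30.0
```

Emit:
servo_tool(
  targets=[
    {"ax":0,"ay":0,"az":0,"tx":-0.007,"ty":0.056,"tz":0.079,"hand":1},
    {"ax":0,"ay":0,"az":0,"tx":-0.016,"ty":0.118,"tz":0.152,"hand":1},
    {"ax":0,"ay":0,"az":0,"tx":-0.025,"ty":0.187,"tz":0.22,"hand":1},
    {"ax":0,"ay":0,"az":0,"tx":-0.035,"ty":0.261,"tz":0.282,"hand":1},
    {"ax":0,"ay":0,"az":0,"tx":-0.045,"ty":0.34,"tz":0.337,"hand":1},
    {"ax":0,"ay":0,"az":0,"tx":-0.056,"ty":0.423,"tz":0.384,"hand":1},
    {"ax":0,"ay":0,"az":0,"tx":-0.068,"ty":0.511,"tz":0.425,"hand":1},
    {"ax":0,"ay":0,"az":0,"tx":-0.08,"ty":0.601,"tz":0.457,"hand":1},
  ],
)

```text
t: 5.53
position: [566.0, 153.0, 319.9]
orientation: [[0.992, 0.13, 0.003], [0.13, -0.992, -0.002], [0.003, 0.003, -1.0]]
wrist_force: [0.3, -4.4, 7.9]
width: 10.8
gripper_force: 30.0
```

Emit:
servo_tool(
  targets=[
    {"ax":0,"ay":0,"az":0,"tx":-0.012,"ty":0.093,"tz":0.024,"hand":1},
    {"ax":0,"ay":0,"az":0,"tx":-0.025,"ty":0.188,"tz":0.04,"hand":1},
    {"ax":0,"ay":0,"az":0,"tx":-0.038,"ty":0.283,"tz":0.048,"hand":1},
    {"ax":0,"ay":0,"az":0,"tx":-0.051,"ty":0.379,"tz":0.047,"hand":1},
    {"ax":0,"ay":0,"az":0,"tx":-0.061,"ty":0.456,"tz":0.04,"hand":1},
    {"ax":0,"ay":0,"az":0,"tx":-0.071,"ty":0.532,"tz":0.028,"hand":1},
    {"ax":0,"ay":0,"az":0,"tx":-0.078,"ty":0.588,"tz":0.016,"hand":1},
    {"ax":0,"ay":0,"az":0,"tx":-0.086,"ty":0.643,"tz":0.0,"hand":1},
  ],
)

```text
t: 6.2
position: [548.4, 283.8, 317.1]
orientation: [[0.991, 0.133, 0.001], [0.133, -0.991, 0.001], [0.001, -0.0, -1.0]]
wrist_force: [5.9, -1.5, -0.7]
width: 11.0
gripper_force: 30.0
```

Emit:
servo_tool(
  targets=[
    {"ax":0,"ay":0,"az":0,"tx":-0.006,"ty":0.046,"tz":-0.015,"hand":1},
    {"ax":0,"ay":0,"az":0,"tx":-0.012,"ty":0.09,"tz":-0.032,"hand":1},
    {"ax":0,"ay":0,"az":0,"tx":-0.017,"ty":0.126,"tz":-0.047,"hand":1},
    {"ax":0,"ay":0,"az":0,"tx":-0.021,"ty":0.161,"tz":-0.064,"hand":1},
    {"ax":0,"ay":0,"az":0,"tx":-0.026,"ty":0.195,"tz":-0.081,"hand":1},
    {"ax":0,"ay":0,"az":0,"tx":-0.03,"ty":0.228,"tz":-0.1,"hand":1},
    {"ax":0,"ay":0,"az":0,"tx":-0.034,"ty":0.253,"tz":-0.115,"hand":1},
    {"ax":0,"ay":0,"az":0,"tx":-0.037,"ty":0.278,"tz":-0.131,"hand":1},
  ],
)

```text
t: 6.87
position: [541.0, 338.5, 290.2]
orientation: [[0.991, 0.132, 0.0], [0.132, -0.991, -0.0], [0.0, 0.0, -1.0]]
wrist_force: [4.4, 0.2, 1.6]
width: 10.7
gripper_force: 30.0
```

```bash
python3 -c "
from arc import *
arc([123,123.5,124,124.5,125,125.5,126,126.3,126.3])
from station import sensors
s=sensors.get_state();print(s['position'],s['wrist_force'],s['width'],s['joints'].round(1))"
```

```text
123.5 [-0.001, 0.008, -0.005]
124 [-0.002, 0.016, -0.011]
124.5 [-0.003, 0.024, -0.016]
125 [-0.004, 0.032, -0.022]
125.5 [-0.005, 0.04, -0.027]
126 [-0.006, 0.047, -0.033]
126.3 [-0.007, 0.052, -0.036]
126.3 [-0.007, 0.052, -0.036]
[540.99949763 338.54501117 290.2209659 ] [4.41247088 0.15519212 1.61645643] 10.74933039651168 [  -4.6   25.3  -45.1   73.4   17.7   88.3 -129.8]
```

Emit:
servo_tool(
  targets=[
    {"ax":0,"ay":0,"az":0,"tx":-0.001,"ty":0.008,"tz":-0.005,"hand":1},
    {"ax":0,"ay":0,"az":0,"tx":-0.002,"ty":0.016,"tz":-0.011,"hand":1},
    {"ax":0,"ay":0,"az":0,"tx":-0.003,"ty":0.024,"tz":-0.016,"hand":1},
    {"ax":0,"ay":0,"az":0,"tx":-0.004,"ty":0.032,"tz":-0.022,"hand":1},
    {"ax":0,"ay":0,"az":0,"tx":-0.005,"ty":0.04,"tz":-0.027,"hand":1},
    {"ax":0,"ay":0,"az":0,"tx":-0.006,"ty":0.047,"tz":-0.033,"hand":1},
    {"ax":0,"ay":0,"az":0,"tx":-0.007,"ty":0.052,"tz":-0.036,"hand":1},
    {"ax":0,"ay":0,"az":0,"tx":-0.007,"ty":0.052,"tz":-0.036,"hand":1},
  ],
)

```text
t: 7.53
position: [539.9, 347.1, 284.2]
orientation: [[0.991, 0.131, 0.001], [0.131, -0.991, -0.003], [0.0, 0.003, -1.0]]
wrist_force: [1.2, -7.7, 8.0]
width: 11.0
gripper_force: 30.0
```

```bash
python3 -c "
from h import *
s=sensors.get_state();print(s['position'],s['wrist_force'],s['width'])
snap('side','side1.png')"
```

```text
[539.88310545 347.09971442 284.17126293] [ 1.22125383 -7.69111547  7.95030514] 10.972553326160046
```

View pics/side1.png

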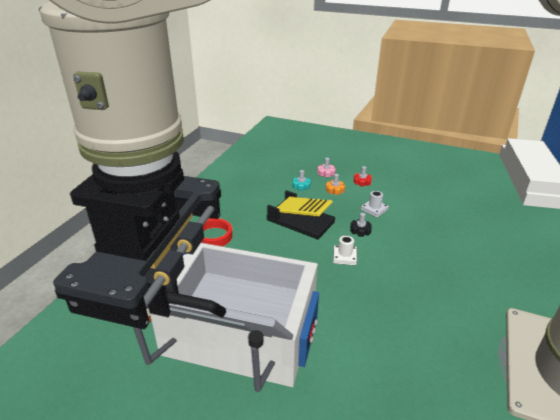

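The side view shows the cover leaning out near its pads at (255,340), with reaction force building. I'll nudge a little further to confirm the stop.

Emit:
servo_tool(
  targets=[
    {"ax":0,"ay":0,"az":0,"tx":0,"ty":0.003,"tz":-0.002,"hand":1},
    {"ax":0,"ay":0,"az":0,"tx":-0.001,"ty":0.006,"tz":-0.004,"hand":1},
    {"ax":0,"ay":0,"az":0,"tx":-0.001,"ty":0.009,"tz":-0.006,"hand":1},
    {"ax":0,"ay":0,"az":0,"tx":-0.001,"ty":0.011,"tz":-0.008,"hand":1},
    {"ax":0,"ay":0,"az":0,"tx":-0.002,"ty":0.013,"tz":-0.01,"hand":1},
    {"ax":0,"ay":0,"az":0,"tx":-0.002,"ty":0.013,"tz":-0.01,"hand":1},
    {"ax":0,"ay":0,"az":0,"tx":-0.002,"ty":0.013,"tz":-0.01,"hand":1},
    {"ax":0,"ay":0,"az":0,"tx":-0.002,"ty":0.013,"tz":-0.01,"hand":1},
  ],
)

```text
t: 8.25
position: [540.0, 347.2, 284.0]
orientation: [[0.992, 0.128, 0.002], [0.128, -0.992, -0.006], [0.001, 0.006, -1.0]]
wrist_force: [-3.5, -19.8, 21.9]
width: 11.1
gripper_force: 30.0
```

Firmly on its stop: force rose and the position did not. Releasing and lifting.

Emit:
servo_tool(
  targets=[
    {"ax":0,"ay":0,"az":0,"tx":0,"ty":-0.01,"tz":0.01,"hand":0.7},
    {"ax":0,"ay":0,"az":0,"tx":0,"ty":-0.01,"tz":0.01,"hand":0.4},
    {"ax":0,"ay":0,"az":0,"tx":0,"ty":-0.01,"tz":0.01,"hand":0.1},
    {"ax":0,"ay":0,"az":0,"tx":0,"ty":-0.01,"tz":0.01,"hand":0.1},
    {"ax":0,"ay":0,"az":0,"tx":0,"ty":-0.01,"tz":0.06,"hand":0.1},
    {"ax":0,"ay":0,"az":0,"tx":0,"ty":-0.01,"tz":0.16,"hand":0.1},
    {"ax":0,"ay":0,"az":0,"tx":0,"ty":-0.01,"tz":0.26,"hand":0.1},
    {"ax":0,"ay":0,"az":0,"tx":0,"ty":-0.01,"tz":0.36,"hand":0.1},
  ],
)

```text
t: 8.92
position: [538.3, 349.8, 354.8]
orientation: [[0.991, 0.134, -0.001], [0.134, -0.991, 0.0], [-0.001, -0.0, -1.0]]
wrist_force: [0.3, 0.2, 0.3]
width: 38.8
gripper_force: 0.0
```

```bash
cat > parts.py <<'E'
from h import *
# template-free: centre parts from both static cameras' clouds near last known xy
GUESS={'flA':(431,-361),'flB':(450,-150),'knA':(442,-259),'knO':(551,-419)}
def find():
    A=[snap('scene'),snap('side')]
    out={}
    for n,g in GUESS.items():
        o=[]
        for rgb,d,W,K in A:
            P=cloud(d,W,K); p=P[(np.hypot(P[...,0]-g[0],P[...,1]-g[1])<45)&(P[...,2]>38)&(P[...,2]<60)]
            o.append(np.append(((p.min(0)+p.max(0))/2)[:2],len(p)).round(1) if len(p)>8 else None)
        print(n,*o)
E
python3 - <<'E'
from parts import *
s=sensors.get_state();print(s['position'],s['wrist_force'],s['width'])
find()
rgb,d,W,K=load('side');P=cloud(d,W,K)
p=P[(P[...,2]>45)&(P[...,2]<56)&(abs(P[...,0]-570)<90)&(abs(P[...,1]-130)<70)];print('tank floor',len(p),p.mean(0))
E
```

```text
[538.34761233 349.77582463 354.8322185 ] [0.26810748 0.20430859 0.27453753] 38.83283658852879
flA [ 428.1 -364.8  209. ] [ 430.5 -364.9  109. ]
flB [ 447.6 -151.2  148. ] [ 449.9 -148.8  155. ]
knA [ 439.5 -261.9   37. ] [ 441.4 -260.7   29. ]
knO [ 549.3 -419.9   49. ] [ 552.6 -416.2   22. ]
tank floor 2337 [572.64342786  93.96232869  50.10729135]
```

Emit:
servo_tool(
  targets=[
    {"ax":0,"ay":0,"az":0.06,"tx":-0.02,"ty":-0.08,"tz":0.01,"hand":-0.4},
    {"ax":0,"ay":0,"az":0.12,"tx":-0.04,"ty":-0.18,"tz":0.01,"hand":-0.4},
    {"ax":0,"ay":0,"az":0.18,"tx":-0.06,"ty":-0.3,"tz":0.01,"hand":-0.4},
    {"ax":0,"ay":0,"az":0.24,"tx":-0.08,"ty":-0.42,"tz":0.01,"hand":-0.4},
    {"ax":0,"ay":0,"az":0.3,"tx":-0.1,"ty":-0.54,"tz":0.01,"hand":-0.4},
    {"ax":0,"ay":0,"az":0.36,"tx":-0.12,"ty":-0.66,"tz":0.01,"hand":-0.4},
    {"ax":0,"ay":0,"az":0.43,"tx":-0.14,"ty":-0.78,"tz":0.01,"hand":-0.4},
    {"ax":0,"ay":0,"az":0.5,"tx":-0.16,"ty":-0.9,"tz":0.01,"hand":-0.4},
  ],
)

```text
t: 9.68
position: [506.3, 168.6, 355.3]
orientation: [[0.602, 0.798, -0.001], [0.798, -0.602, 0.0], [-0.0, -0.001, -1.0]]
wrist_force: [0.4, -0.2, 0.3]
width: 60.7
gripper_force: 0.0
```

Emit:
servo_tool(
  targets=[
    {"ax":0,"ay":0,"az":0.06,"tx":-0.02,"ty":-0.12,"tz":-0.04,"hand":-0.4},
    {"ax":0,"ay":0,"az":0.12,"tx":-0.04,"ty":-0.24,"tz":-0.08,"hand":-0.4},
    {"ax":0,"ay":0,"az":0.18,"tx":-0.06,"ty":-0.36,"tz":-0.12,"hand":-0.4},
    {"ax":0,"ay":0,"az":0.24,"tx":-0.08,"ty":-0.48,"tz":-0.16,"hand":-0.4},
    {"ax":0,"ay":0,"az":0.3,"tx":-0.1,"ty":-0.6,"tz":-0.2,"hand":-0.4},
    {"ax":0,"ay":0,"az":0.36,"tx":-0.12,"ty":-0.72,"tz":-0.25,"hand":-0.4},
    {"ax":0,"ay":0,"az":0.43,"tx":-0.14,"ty":-0.84,"tz":-0.3,"hand":-0.4},
    {"ax":0,"ay":0,"az":0.5,"tx":-0.16,"ty":-0.95,"tz":-0.35,"hand":-0.4},
  ],
)

```text
t: 10.35
position: [474.4, -21.7, 285.0]
orientation: [[-0.138, 0.99, -0.0], [0.99, 0.138, 0.0], [0.0, -0.0, -1.0]]
wrist_force: [0.4, -0.1, 0.3]
width: 60.8
gripper_force: 0.0
```

```bash
python3 -c "
from h import *
s=sensors.get_state();print(s['position'],s['orientation'].round(3).tolist(),s['width'],s['joints'].round(1))"
```

```text
[474.39027118 -21.68988503 285.04398592] [[-0.138, 0.99, -0.0], [0.99, 0.138, 0.0], [0.0, -0.0, -1.0]] 60.82426327448673 [ 41.7   0.6 -44.2  97.8   0.4  81.8   5.4]
```

Emit:
servo_tool(
  targets=[
    {"ax":0,"ay":0,"az":0,"tx":-0.02,"ty":-0.1,"tz":-0.08,"hand":-0.4},
    {"ax":0,"ay":0,"az":0,"tx":-0.04,"ty":-0.22,"tz":-0.16,"hand":-0.4},
    {"ax":0,"ay":0,"az":0,"tx":-0.06,"ty":-0.34,"tz":-0.24,"hand":-0.4},
    {"ax":0,"ay":0,"az":0,"tx":-0.08,"ty":-0.46,"tz":-0.32,"hand":-0.4},
    {"ax":0,"ay":0,"az":0,"tx":-0.11,"ty":-0.57,"tz":-0.4,"hand":-0.4},
    {"ax":0,"ay":0,"az":0,"tx":-0.125,"ty":-0.64,"tz":-0.5,"hand":-0.4},
    {"ax":0,"ay":0,"az":0,"tx":-0.125,"ty":-0.64,"tz":-0.6,"hand":-0.4},
    {"ax":0,"ay":0,"az":0,"tx":-0.125,"ty":-0.64,"tz":-0.7,"hand":-0.4},
  ],
)

```text
t: 11.02
position: [449.5, -149.2, 144.5]
orientation: [[-0.131, 0.991, -0.0], [0.991, 0.131, 0.0], [0.0, -0.0, -1.0]]
wrist_force: [0.2, -0.2, 0.2]
width: 60.6
gripper_force: 0.0
```

```bash
python3 -c "
from parts import *
s=sensors.get_state();print(s['position'])
rgb,d,W,K=snap('wrist','w3.png');P=cloud(d,W,K)
p=P[(np.hypot(P[...,0]-449,P[...,1]+150)<45)&(P[...,2]>40)&(P[...,2]<56)];print(len(p),p.min(0),p.max(0))
print(proj([449,-150,50],W,K))
"
```

```text
[ 449.54159365 -149.22064378  144.52950612]
1228 [ 432.86633546 -165.88358726   40.27165998] [ 463.92698116 -134.55023602   53.69353099]
[276.16254865 209.87924277]
```

View pics/w3.png

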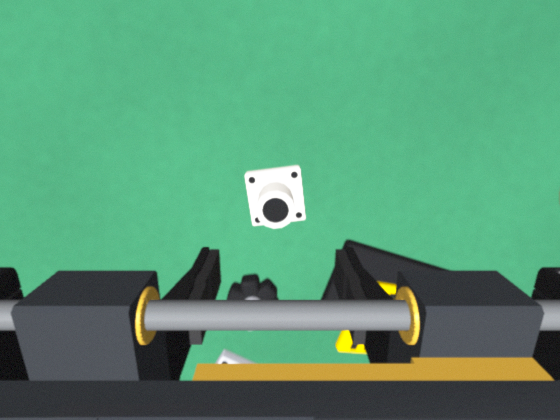

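The white flange's stub is at (275,209), where expected, centred between the fingers. Going down and gripping.

Emit:
servo_tool(
  targets=[
    {"ax":0,"ay":0,"az":0,"tx":0,"ty":-0.005,"tz":-0.15,"hand":-0.4},
    {"ax":0,"ay":0,"az":0,"tx":0,"ty":-0.005,"tz":-0.33,"hand":-0.4},
    {"ax":0,"ay":0,"az":0,"tx":0,"ty":-0.005,"tz":-0.5,"hand":-0.4},
    {"ax":0,"ay":0,"az":0,"tx":0,"ty":-0.005,"tz":-0.59,"hand":-0.4},
    {"ax":0,"ay":0,"az":0,"tx":0,"ty":-0.005,"tz":-0.62,"hand":-0.4},
    {"ax":0,"ay":0,"az":0,"tx":0,"ty":-0.005,"tz":-0.62,"hand":0.2},
    {"ax":0,"ay":0,"az":0,"tx":0,"ty":-0.005,"tz":-0.62,"hand":1},
    {"ax":0,"ay":0,"az":0,"tx":0,"ty":-0.005,"tz":-0.62,"hand":1},
  ],
)

```text
t: 11.73
position: [451.2, -149.9, 23.3]
orientation: [[-0.133, 0.991, 0.002], [0.991, 0.133, -0.001], [-0.001, 0.002, -1.0]]
wrist_force: [0.4, -0.5, 0.5]
width: 48.1
gripper_force: 0.0
```

Emit:
servo_tool(
  targets=[
    {"ax":0,"ay":0,"az":0,"tx":0,"ty":0,"tz":0,"hand":1},
    {"ax":0,"ay":0,"az":0,"tx":0,"ty":0,"tz":0,"hand":1},
    {"ax":0,"ay":0,"az":0,"tx":0,"ty":0,"tz":0.1,"hand":1},
    {"ax":0,"ay":0,"az":0,"tx":0,"ty":0,"tz":0.25,"hand":1},
    {"ax":0,"ay":0,"az":0,"tx":0,"ty":0,"tz":0.42,"hand":1},
    {"ax":0,"ay":0,"az":0,"tx":0.03,"ty":0.1,"tz":0.6,"hand":1},
    {"ax":0,"ay":0,"az":0,"tx":0.1,"ty":0.23,"tz":0.75,"hand":1},
    {"ax":0,"ay":0,"az":0,"tx":0.18,"ty":0.37,"tz":0.85,"hand":1},
  ],
)

```text
t: 12.4
position: [486.7, -75.9, 195.4]
orientation: [[-0.13, 0.991, 0.004], [0.991, 0.13, -0.002], [-0.003, 0.003, -1.0]]
wrist_force: [1.8, -0.3, -0.6]
width: 31.4
gripper_force: 30.0
```

Emit:
servo_tool(
  targets=[
    {"ax":0,"ay":0,"az":0,"tx":0.08,"ty":0.14,"tz":0.05,"hand":1},
    {"ax":0,"ay":0,"az":0,"tx":0.16,"ty":0.28,"tz":0.05,"hand":1},
    {"ax":0,"ay":0,"az":0,"tx":0.24,"ty":0.42,"tz":0.05,"hand":1},
    {"ax":0,"ay":0,"az":0,"tx":0.32,"ty":0.57,"tz":0.05,"hand":1},
    {"ax":0,"ay":0,"az":0,"tx":0.4,"ty":0.7,"tz":0.05,"hand":1},
    {"ax":0,"ay":0,"az":0,"tx":0.48,"ty":0.82,"tz":0.05,"hand":1},
    {"ax":0,"ay":0,"az":0,"tx":0.55,"ty":0.92,"tz":0.05,"hand":1},
    {"ax":0,"ay":0,"az":0,"tx":0.6,"ty":1.0,"tz":0.05,"hand":1},
  ],
)

```text
t: 13.07
position: [606.6, 126.4, 201.8]
orientation: [[-0.134, 0.991, 0.0], [0.991, 0.134, 0.001], [0.001, 0.0, -1.0]]
wrist_force: [0.3, 0.2, -1.2]
width: 31.6
gripper_force: 30.0
```

Emit:
servo_tool(
  targets=[
    {"ax":0,"ay":0,"az":0,"tx":0.01,"ty":0.08,"tz":0,"hand":1},
    {"ax":0,"ay":0,"az":0,"tx":0.02,"ty":0.16,"tz":0,"hand":1},
    {"ax":0,"ay":0,"az":0,"tx":0.025,"ty":0.22,"tz":0,"hand":1},
    {"ax":0,"ay":0,"az":0,"tx":0.025,"ty":0.24,"tz":-0.04,"hand":1},
    {"ax":0,"ay":0,"az":0,"tx":0.025,"ty":0.24,"tz":-0.12,"hand":1},
    {"ax":0,"ay":0,"az":0,"tx":0.025,"ty":0.24,"tz":-0.22,"hand":1},
    {"ax":0,"ay":0,"az":0,"tx":0.025,"ty":0.24,"tz":-0.32,"hand":1},
    {"ax":0,"ay":0,"az":0,"tx":0.025,"ty":0.24,"tz":-0.4,"hand":1},
  ],
)

```text
t: 13.73
position: [610.5, 170.9, 119.7]
orientation: [[-0.132, 0.991, -0.001], [0.991, 0.132, -0.001], [-0.001, -0.001, -1.0]]
wrist_force: [0.4, -0.5, -1.4]
width: 31.2
gripper_force: 30.0
```

```bash
python3 -c "
from parts import *
s=sensors.get_state();print(s['position'],s['wrist_force'])
"
```

```text
[610.48183088 170.94616083 119.7013562 ] [ 0.36553822 -0.50255269 -1.37246944]
```

Emit:
servo_tool(
  targets=[
    {"ax":0,"ay":0,"az":0,"tx":0,"ty":0,"tz":-0.07,"hand":1},
    {"ax":0,"ay":0,"az":0,"tx":0,"ty":0,"tz":-0.14,"hand":1},
    {"ax":0,"ay":0,"az":0,"tx":0,"ty":0,"tz":-0.19,"hand":1},
    {"ax":0,"ay":0,"az":0,"tx":0,"ty":0,"tz":-0.21,"hand":1},
    {"ax":0,"ay":0,"az":0,"tx":0,"ty":0,"tz":-0.225,"hand":1},
    {"ax":0,"ay":0,"az":0,"tx":0,"ty":0,"tz":-0.235,"hand":1},
    {"ax":0,"ay":0,"az":0,"tx":0,"ty":0,"tz":-0.24,"hand":1},
    {"ax":0,"ay":0,"az":0,"tx":0,"ty":0,"tz":-0.24,"hand":1},
  ],
)

```text
t: 14.4
position: [610.8, 172.0, 78.2]
orientation: [[-0.132, 0.991, 0.001], [0.991, 0.132, -0.002], [-0.003, 0.001, -1.0]]
wrist_force: [-20.7, -9.6, 39.4]
width: 31.7
gripper_force: 30.0
```

Emit:
servo_tool(
  targets=[
    {"ax":0,"ay":0,"az":0,"tx":0,"ty":0,"tz":0.02,"hand":1},
    {"ax":0,"ay":0,"az":0,"tx":0,"ty":0,"tz":0.03,"hand":1},
    {"ax":0,"ay":0,"az":0,"tx":0,"ty":0,"tz":0.03,"hand":1},
    {"ax":0,"ay":0,"az":0,"tx":0,"ty":0,"tz":0.03,"hand":1},
    {"ax":0,"ay":0,"az":0,"tx":0,"ty":0,"tz":0.03,"hand":1},
    {"ax":0,"ay":0,"az":0,"tx":0,"ty":0,"tz":0.03,"hand":1},
    {"ax":0,"ay":0,"az":0,"tx":0,"ty":0,"tz":0.03,"hand":1},
    {"ax":0,"ay":0,"az":0,"tx":0,"ty":0,"tz":0.03,"hand":1},
  ],
)

```text
t: 15.07
position: [610.8, 172.3, 79.3]
orientation: [[-0.133, 0.991, -0.0], [0.991, 0.133, 0.0], [0.0, -0.0, -1.0]]
wrist_force: [0.1, -1.5, -1.2]
width: 31.2
gripper_force: 30.0
```

```bash
python3 -c "
from parts import *
s=sensors.get_state();print(s['position'],s['wrist_force'],s['width'])
rgb,d,W,K=snap('side')
c=rgb[210:400,110:340,::-1];a=cv2.resize(c,None,fx=3,fy=3,interpolation=cv2.INTER_CUBIC)
cv2.imwrite('pics/c4.png',a)
"
```

```text
[610.8363698  172.31716002  79.2820708 ] [ 0.08188716 -1.53788261 -1.23134094] 31.178240779521985
```

View pics/c4.png

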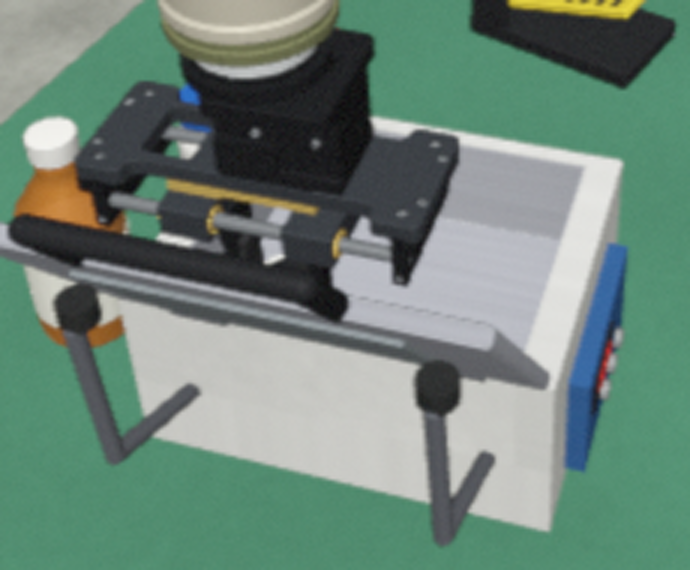

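```bash
python3 -c "
from parts import *
s=sensors.get_state();print(s['position'],s['wrist_force'],s['moment'])
rgb,d,W,K=snap('scene')
P=cloud(d,W,K)
print(proj([610.8,172.3,60],W,K),proj([610.8,172.3,50],W,K))
c=rgb[80:220,240:410,::-1];a=cv2.resize(c,None,fx=4,fy=4,interpolation=cv2.INTER_CUBIC)
cv2.imwrite('pics/c5.png',a)
"
```

```text
[610.90189949 172.31598756  79.37831317] [-0.20913084 -0.22933162 -0.42004275] [-0.0535938  -0.13909467  0.05941569]
[331.55081512 152.52861496] [331.28902162 155.37088776]
```

View pics/c5.png

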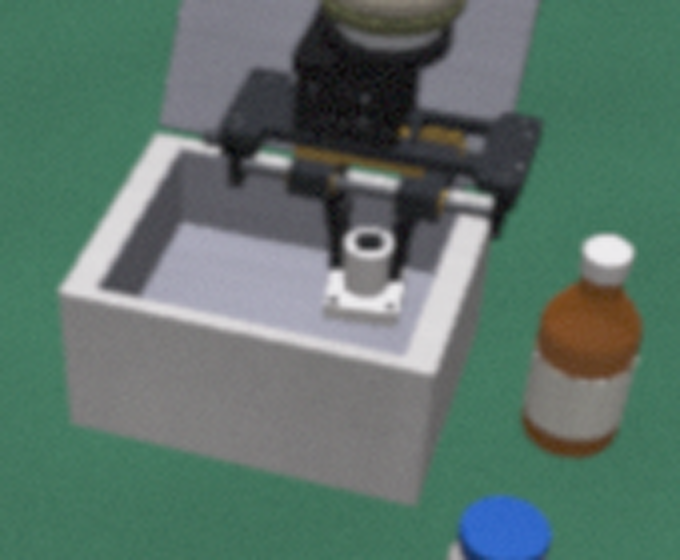

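The crop shows the flange at the tank floor in the far right corner, plate at (365,292), clear of the walls. So the contact was the flange on the floor; it sat about 5 mm lower in the grip than assumed. Releasing.

Emit:
servo_tool(
  targets=[
    {"ax":0,"ay":0,"az":0,"tx":0,"ty":0,"tz":-0.005,"hand":1},
    {"ax":0,"ay":0,"az":0,"tx":0,"ty":0,"tz":-0.005,"hand":0.2},
    {"ax":0,"ay":0,"az":0,"tx":0,"ty":0,"tz":-0.005,"hand":-0.1},
    {"ax":0,"ay":0,"az":0,"tx":0,"ty":0,"tz":-0.005,"hand":-0.2},
    {"ax":0,"ay":0,"az":0,"tx":0,"ty":0,"tz":-0.005,"hand":-0.2},
    {"ax":0,"ay":0,"az":0,"tx":0,"ty":0,"tz":0.1,"hand":-0.2},
    {"ax":0,"ay":0,"az":0,"tx":0,"ty":0,"tz":0.28,"hand":-0.2},
    {"ax":0,"ay":0,"az":0,"tx":0,"ty":0,"tz":0.46,"hand":-0.2},
  ],
)

```text
t: 15.83
position: [610.1, 172.0, 171.8]
orientation: [[-0.133, 0.991, -0.002], [0.991, 0.133, -0.0], [-0.0, -0.002, -1.0]]
wrist_force: [1.2, -0.1, 1.5]
width: 52.0
gripper_force: 0.0
```

Emit:
servo_tool(
  targets=[
    {"ax":0,"ay":0,"az":0,"tx":-0.06,"ty":-0.15,"tz":0.05,"hand":-0.4},
    {"ax":0,"ay":0,"az":0,"tx":-0.12,"ty":-0.28,"tz":0.05,"hand":-0.4},
    {"ax":0,"ay":0,"az":0,"tx":-0.18,"ty":-0.4,"tz":0.05,"hand":-0.4},
    {"ax":0,"ay":0,"az":0,"tx":-0.24,"ty":-0.52,"tz":0.05,"hand":-0.4},
    {"ax":0,"ay":0,"az":0,"tx":-0.31,"ty":-0.64,"tz":0.05,"hand":-0.4},
    {"ax":0,"ay":0,"az":0,"tx":-0.38,"ty":-0.76,"tz":0.05,"hand":-0.4},
    {"ax":0,"ay":0,"az":0,"tx":-0.46,"ty":-0.88,"tz":0.05,"hand":-0.4},
    {"ax":0,"ay":0,"az":0,"tx":-0.54,"ty":-1.0,"tz":0.05,"hand":-0.4},
  ],
)

```text
t: 16.5
position: [502.1, -28.7, 181.6]
orientation: [[-0.133, 0.991, 0.0], [0.991, 0.133, -0.0], [-0.0, 0.0, -1.0]]
wrist_force: [1.9, -0.4, -0.3]
width: 61.0
gripper_force: 0.0
```

```bash
python3 -c "
from parts import *
s=sensors.get_state();print(s['position'],s['wrist_force'],s['width'])
GUESS.update(inB=(610,172))
find()
rgb,d,W,K=load('scene');P=cloud(d,W,K)
for lo,hi in ((92,108),(58,70)):
  p=P[(np.hypot(P[...,0]-610,P[...,1]-172)<42)&(P[...,2]>lo)&(P[...,2]<hi)];print(len(p),p.min(0),p.max(0),np.median(p,0))
"
```

```text
[502.1260321  -28.73342992 181.62032546] [ 1.88208047 -0.38214214 -0.27494758] 60.97783986974364
flA [ 427.6 -366.2  206. ] [ 430.1 -364.8  108. ]
flB None None
knA [ 439.7 -261.7   37. ] [ 441.7 -259.7   32. ]
knO [ 549.6 -419.6   48. ] None
inB [608.5 171.9 286. ] None
124 [595.00587456 154.89080512  92.20094719] [625.70631581 213.85341453 107.89087356] [609.696914   169.93565061 100.77918998]
168 [582.02569861 138.91623565  58.49191584] [640.38863791 213.23448655  69.95529952] [616.91153739 157.58090838  64.63026417]
```

Emit:
servo_tool(
  targets=[
    {"ax":0,"ay":0,"az":0,"tx":-0.04,"ty":-0.12,"tz":0,"hand":-0.2},
    {"ax":0,"ay":0,"az":0,"tx":-0.08,"ty":-0.26,"tz":0,"hand":-0.2},
    {"ax":0,"ay":0,"az":0,"tx":-0.12,"ty":-0.4,"tz":0,"hand":-0.2},
    {"ax":0,"ay":0,"az":0,"tx":-0.16,"ty":-0.54,"tz":0,"hand":-0.2},
    {"ax":0,"ay":0,"az":0,"tx":-0.2,"ty":-0.68,"tz":0,"hand":-0.2},
    {"ax":0,"ay":0,"az":0,"tx":-0.24,"ty":-0.8,"tz":-0.05,"hand":-0.2},
    {"ax":0,"ay":0,"az":0,"tx":-0.28,"ty":-0.92,"tz":-0.12,"hand":-0.2},
    {"ax":0,"ay":0,"az":0,"tx":-0.3,"ty":-1.0,"tz":-0.2,"hand":-0.2},
  ],
)

```text
t: 17.27
position: [442.6, -230.1, 141.7]
orientation: [[-0.131, 0.991, 0.001], [0.991, 0.131, -0.002], [-0.002, 0.001, -1.0]]
wrist_force: [0.7, -0.5, -0.5]
width: 52.5
gripper_force: 0.0
```

Emit:
servo_tool(
  targets=[
    {"ax":0,"ay":0,"az":0,"tx":0,"ty":-0.06,"tz":-0.03,"hand":-0.2},
    {"ax":0,"ay":0,"az":0,"tx":0,"ty":-0.12,"tz":-0.06,"hand":-0.2},
    {"ax":0,"ay":0,"az":0,"tx":0,"ty":-0.155,"tz":-0.1,"hand":-0.2},
    {"ax":0,"ay":0,"az":0,"tx":0,"ty":-0.155,"tz":-0.15,"hand":-0.2},
    {"ax":0,"ay":0,"az":0,"tx":0,"ty":-0.155,"tz":-0.2,"hand":-0.2},
    {"ax":0,"ay":0,"az":0,"tx":0,"ty":-0.155,"tz":-0.25,"hand":-0.2},
    {"ax":0,"ay":0,"az":0,"tx":0,"ty":-0.155,"tz":-0.28,"hand":-0.2},
    {"ax":0,"ay":0,"az":0,"tx":0,"ty":-0.155,"tz":-0.28,"hand":-0.2},
  ],
)

```text
t: 17.93
position: [442.4, -257.5, 84.0]
orientation: [[-0.134, 0.991, -0.002], [0.991, 0.134, 0.001], [0.002, -0.002, -1.0]]
wrist_force: [0.0, 0.2, -1.1]
width: 52.3
gripper_force: 0.0
```

```bash
python3 -c "
from parts import *
s=sensors.get_state();print(s['position'],s['wrist_force'],s['width'])
rgb,d,W,K=snap('wrist');P=cloud(d,W,K)
p=P[(np.hypot(P[...,0]-441,P[...,1]+260)<30)&(P[...,2]>35)&(P[...,2]<58)];print(len(p),p.min(0),p.max(0),np.median(p,0))
"
```

```text
[ 442.39067986 -257.54135675   84.04152156] [ 0.04009626  0.19704145 -1.09879967] 52.27150816117739
398 [ 434.06146973 -267.35587677   35.30671278] [ 445.6149014  -255.24644614   52.44455408] [ 439.62630784 -259.23278503   50.44220355]
```

Emit:
servo_tool(
  targets=[
    {"ax":0,"ay":0,"az":0,"tx":-0.012,"ty":-0.015,"tz":-0.08,"hand":-0.2},
    {"ax":0,"ay":0,"az":0,"tx":-0.012,"ty":-0.015,"tz":-0.18,"hand":-0.2},
    {"ax":0,"ay":0,"az":0,"tx":-0.012,"ty":-0.015,"tz":-0.26,"hand":-0.2},
    {"ax":0,"ay":0,"az":0,"tx":-0.012,"ty":-0.015,"tz":-0.305,"hand":-0.2},
    {"ax":0,"ay":0,"az":0,"tx":-0.012,"ty":-0.015,"tz":-0.305,"hand":-0.2},
    {"ax":0,"ay":0,"az":0,"tx":-0.012,"ty":-0.015,"tz":-0.305,"hand":0.3},
    {"ax":0,"ay":0,"az":0,"tx":-0.012,"ty":-0.015,"tz":-0.305,"hand":1},
    {"ax":0,"ay":0,"az":0,"tx":-0.012,"ty":-0.015,"tz":-0.305,"hand":1},
  ],
)

```text
t: 18.65
position: [441.3, -262.0, 25.7]
orientation: [[-0.133, 0.991, 0.002], [0.991, 0.133, -0.001], [-0.001, 0.001, -1.0]]
wrist_force: [0.9, -0.2, -0.3]
width: 39.4
gripper_force: 0.0
```

Emit:
servo_tool(
  targets=[
    {"ax":0,"ay":0,"az":0,"tx":0,"ty":0,"tz":0,"hand":1},
    {"ax":0,"ay":0,"az":0,"tx":0,"ty":0,"tz":0,"hand":1},
    {"ax":0,"ay":0,"az":0,"tx":0,"ty":0,"tz":0,"hand":1},
    {"ax":0,"ay":0,"az":0,"tx":0,"ty":0,"tz":0,"hand":1},
    {"ax":0,"ay":0,"az":0,"tx":0,"ty":0,"tz":0,"hand":1},
    {"ax":0,"ay":0,"az":0,"tx":0,"ty":0,"tz":0,"hand":1},
    {"ax":0,"ay":0,"az":0,"tx":0,"ty":0,"tz":0,"hand":1},
    {"ax":0,"ay":0,"az":0,"tx":0,"ty":0,"tz":0.01,"hand":1},
  ],
)

```text
t: 19.32
position: [440.3, -261.5, 26.3]
orientation: [[-0.133, 0.991, -0.0], [0.991, 0.133, 0.0], [0.0, -0.0, -1.0]]
wrist_force: [-0.7, -0.0, -0.5]
width: 11.2
gripper_force: 30.0
```

Emit:
servo_tool(
  targets=[
    {"ax":0,"ay":0,"az":0,"tx":0,"ty":0,"tz":0.1,"hand":1},
    {"ax":0,"ay":0,"az":0,"tx":0,"ty":0,"tz":0.28,"hand":1},
    {"ax":0,"ay":0,"az":0,"tx":0,"ty":0.03,"tz":0.46,"hand":1},
    {"ax":0,"ay":0,"az":0,"tx":0,"ty":0.12,"tz":0.62,"hand":1},
    {"ax":0,"ay":0,"az":0,"tx":0.02,"ty":0.24,"tz":0.75,"hand":1},
    {"ax":0,"ay":0,"az":0,"tx":0.04,"ty":0.38,"tz":0.84,"hand":1},
    {"ax":0,"ay":0,"az":0,"tx":0.06,"ty":0.53,"tz":0.88,"hand":1},
    {"ax":0,"ay":0,"az":0,"tx":0.08,"ty":0.68,"tz":0.88,"hand":1},
  ],
)

```text
t: 19.98
position: [457.5, -124.6, 204.9]
orientation: [[-0.132, 0.991, 0.003], [0.991, 0.132, -0.002], [-0.002, 0.003, -1.0]]
wrist_force: [0.1, -0.0, -0.9]
width: 11.1
gripper_force: 30.0
```

Emit:
servo_tool(
  targets=[
    {"ax":0,"ay":0,"az":0,"tx":0.04,"ty":0.14,"tz":0,"hand":1},
    {"ax":0,"ay":0,"az":0,"tx":0.08,"ty":0.28,"tz":0,"hand":1},
    {"ax":0,"ay":0,"az":0,"tx":0.12,"ty":0.42,"tz":0,"hand":1},
    {"ax":0,"ay":0,"az":0,"tx":0.16,"ty":0.56,"tz":0,"hand":1},
    {"ax":0,"ay":0,"az":0,"tx":0.2,"ty":0.69,"tz":0,"hand":1},
    {"ax":0,"ay":0,"az":0,"tx":0.24,"ty":0.81,"tz":0,"hand":1},
    {"ax":0,"ay":0,"az":0,"tx":0.27,"ty":0.92,"tz":0,"hand":1},
    {"ax":0,"ay":0,"az":0,"tx":0.3,"ty":1.0,"tz":0,"hand":1},
  ],
)

```text
t: 20.65
position: [516.5, 76.7, 202.6]
orientation: [[-0.135, 0.991, 0.0], [0.991, 0.135, 0.001], [0.001, 0.0, -1.0]]
wrist_force: [1.4, -0.0, -0.3]
width: 11.2
gripper_force: 30.0
```

Emit:
servo_tool(
  targets=[
    {"ax":0,"ay":0,"az":0,"tx":0,"ty":0.13,"tz":0,"hand":1},
    {"ax":0,"ay":0,"az":0,"tx":0,"ty":0.26,"tz":0,"hand":1},
    {"ax":0,"ay":0,"az":0,"tx":0,"ty":0.36,"tz":-0.03,"hand":1},
    {"ax":0,"ay":0,"az":0,"tx":0,"ty":0.415,"tz":-0.1,"hand":1},
    {"ax":0,"ay":0,"az":0,"tx":0,"ty":0.415,"tz":-0.22,"hand":1},
    {"ax":0,"ay":0,"az":0,"tx":0,"ty":0.415,"tz":-0.34,"hand":1},
    {"ax":0,"ay":0,"az":0,"tx":0,"ty":0.415,"tz":-0.44,"hand":1},
    {"ax":0,"ay":0,"az":0,"tx":0,"ty":0.415,"tz":-0.5,"hand":1},
  ],
)

```text
t: 21.32
position: [515.4, 157.0, 100.3]
orientation: [[-0.133, 0.991, -0.003], [0.991, 0.133, -0.001], [-0.0, -0.003, -1.0]]
wrist_force: [-0.1, -0.1, -0.7]
width: 10.9
gripper_force: 30.0
```

Emit:
servo_tool(
  targets=[
    {"ax":0,"ay":0,"az":0,"tx":0,"ty":0,"tz":-0.03,"hand":1},
    {"ax":0,"ay":0,"az":0,"tx":0,"ty":0,"tz":-0.06,"hand":1},
    {"ax":0,"ay":0,"az":0,"tx":0,"ty":0,"tz":-0.09,"hand":1},
    {"ax":0,"ay":0,"az":0,"tx":0,"ty":0,"tz":-0.11,"hand":1},
    {"ax":0,"ay":0,"az":0,"tx":0,"ty":0,"tz":-0.12,"hand":1},
    {"ax":0,"ay":0,"az":0,"tx":0,"ty":0,"tz":-0.125,"hand":1},
    {"ax":0,"ay":0,"az":0,"tx":0,"ty":0,"tz":-0.125,"hand":1},
    {"ax":0,"ay":0,"az":0,"tx":0,"ty":0,"tz":-0.125,"hand":1},
  ],
)

```text
t: 21.98
position: [516.8, 157.4, 77.9]
orientation: [[-0.133, 0.991, 0.001], [0.991, 0.133, 0.0], [0.0, 0.001, -1.0]]
wrist_force: [0.0, -0.6, -1.5]
width: 11.3
gripper_force: 30.0
```

Emit:
servo_tool(
  targets=[
    {"ax":0,"ay":0,"az":0,"tx":0,"ty":0,"tz":-0.01,"hand":1},
    {"ax":0,"ay":0,"az":0,"tx":0,"ty":0,"tz":-0.01,"hand":1},
    {"ax":0,"ay":0,"az":0,"tx":0,"ty":0,"tz":-0.01,"hand":0.4},
    {"ax":0,"ay":0,"az":0,"tx":0,"ty":0,"tz":-0.01,"hand":0.1},
    {"ax":0,"ay":0,"az":0,"tx":0,"ty":0,"tz":-0.01,"hand":0.1},
    {"ax":0,"ay":0,"az":0,"tx":0,"ty":0,"tz":0.1,"hand":0},
    {"ax":0,"ay":0,"az":0,"tx":0,"ty":0,"tz":0.28,"hand":0},
    {"ax":0,"ay":0,"az":0,"tx":0,"ty":0,"tz":0.46,"hand":0},
  ],
)

```text
t: 22.65
position: [515.7, 157.2, 170.1]
orientation: [[-0.133, 0.991, -0.002], [0.991, 0.133, 0.0], [0.0, -0.002, -1.0]]
wrist_force: [1.0, 0.4, 0.8]
width: 40.2
gripper_force: 0.0
```

Emit:
servo_tool(
  targets=[
    {"ax":0,"ay":0,"az":0,"tx":-0.02,"ty":-0.1,"tz":0.1,"hand":-0.4},
    {"ax":0,"ay":0,"az":0,"tx":-0.05,"ty":-0.22,"tz":0.12,"hand":-0.4},
    {"ax":0,"ay":0,"az":0,"tx":-0.08,"ty":-0.35,"tz":0.12,"hand":-0.4},
    {"ax":0,"ay":0,"az":0,"tx":-0.11,"ty":-0.48,"tz":0.12,"hand":-0.4},
    {"ax":0,"ay":0,"az":0,"tx":-0.14,"ty":-0.61,"tz":0.12,"hand":-0.4},
    {"ax":0,"ay":0,"az":0,"tx":-0.17,"ty":-0.74,"tz":0.12,"hand":-0.4},
    {"ax":0,"ay":0,"az":0,"tx":-0.2,"ty":-0.87,"tz":0.12,"hand":-0.4},
    {"ax":0,"ay":0,"az":0,"tx":-0.23,"ty":-1.0,"tz":0.12,"hand":-0.4},
  ],
)

```text
t: 23.32
position: [470.1, -43.9, 193.8]
orientation: [[-0.133, 0.991, 0.001], [0.991, 0.133, -0.0], [-0.0, 0.001, -1.0]]
wrist_force: [0.5, 0.1, 0.4]
width: 60.9
gripper_force: 0.0
```

```bash
python3 -c "
from parts import *
s=sensors.get_state();print(s['position'],s['wrist_force'],s['width'])
find()
rgb,d,W,K=load('scene');P=cloud(d,W,K)
for lo,hi in ((88,108),(62,78)):
  p=P[(np.hypot(P[...,0]-516,P[...,1]-158)<35)&(P[...,2]>lo)&(P[...,2]<hi)];print(len(p),p.min(0),p.max(0),np.median(p,0))
"
```

```text
[470.11359315 -43.87536839 193.80846177] [0.53846352 0.08432521 0.35940792] 60.943110462421785
flA [ 428.  -365.2  202. ] [ 430.6 -362.5  108. ]
flB None None
knA None None
knO [ 549.1 -419.7   49. ] None
24 [511.91390517 167.84292849  88.31720571] [521.49179345 180.84639102 103.88430247] [516.8989606  172.44986924  98.70693231]
163 [490.54298363 147.9713249   62.35493754] [542.22322502 189.97156138  77.84090429] [522.17204017 165.91101116  70.50725043]
```

Emit:
servo_tool(
  targets=[
    {"ax":0,"ay":0,"az":0,"tx":-0.01,"ty":-0.12,"tz":0,"hand":-0.4},
    {"ax":0,"ay":0,"az":0,"tx":-0.02,"ty":-0.24,"tz":0,"hand":-0.4},
    {"ax":0,"ay":0,"az":0,"tx":-0.04,"ty":-0.36,"tz":0,"hand":-0.4},
    {"ax":0,"ay":0,"az":0,"tx":-0.06,"ty":-0.48,"tz":0,"hand":-0.4},
    {"ax":0,"ay":0,"az":0,"tx":-0.08,"ty":-0.6,"tz":0,"hand":-0.4},
    {"ax":0,"ay":0,"az":0,"tx":-0.11,"ty":-0.73,"tz":0,"hand":-0.4},
    {"ax":0,"ay":0,"az":0,"tx":-0.13,"ty":-0.86,"tz":-0.03,"hand":-0.4},
    {"ax":0,"ay":0,"az":0,"tx":-0.15,"ty":-1.0,"tz":-0.08,"hand":-0.4},
  ],
)

```text
t: 24.08
position: [441.3, -243.2, 178.5]
orientation: [[-0.134, 0.991, 0.002], [0.991, 0.134, -0.001], [-0.001, 0.002, -1.0]]
wrist_force: [0.3, 0.2, 0.3]
width: 60.9
gripper_force: 0.0
```

Emit:
servo_tool(
  targets=[
    {"ax":0,"ay":0,"az":0,"tx":-0.015,"ty":-0.13,"tz":-0.05,"hand":-0.4},
    {"ax":0,"ay":0,"az":0,"tx":-0.03,"ty":-0.26,"tz":-0.1,"hand":-0.4},
    {"ax":0,"ay":0,"az":0,"tx":-0.04,"ty":-0.39,"tz":-0.16,"hand":-0.4},
    {"ax":0,"ay":0,"az":0,"tx":-0.05,"ty":-0.5,"tz":-0.22,"hand":-0.4},
    {"ax":0,"ay":0,"az":0,"tx":-0.052,"ty":-0.58,"tz":-0.3,"hand":-0.4},
    {"ax":0,"ay":0,"az":0,"tx":-0.052,"ty":-0.6,"tz":-0.38,"hand":-0.4},
    {"ax":0,"ay":0,"az":0,"tx":-0.052,"ty":-0.6,"tz":-0.44,"hand":-0.4},
    {"ax":0,"ay":0,"az":0,"tx":-0.052,"ty":-0.6,"tz":-0.46,"hand":-0.4},
  ],
)

```text
t: 24.75
position: [429.8, -361.3, 83.6]
orientation: [[-0.133, 0.991, -0.002], [0.991, 0.133, 0.002], [0.003, -0.001, -1.0]]
wrist_force: [-0.6, 0.6, 0.7]
width: 61.0
gripper_force: 0.0
```

```bash
cat > near.py <<'E'
from parts import *
import sys
x,y,r,lo,hi=map(float,sys.argv[1:])
s=sensors.get_state();print(s['position'],s['wrist_force'],s['width'])
rgb,d,W,K=snap('wrist');P=cloud(d,W,K)
p=P[(np.hypot(P[...,0]-x,P[...,1]-y)<r)&(P[...,2]>lo)&(P[...,2]<hi)];print(len(p),p.min(0),p.max(0),(p.min(0)+p.max(0))/2)
E
python3 near.py 429.5 -364 35 40 57
```

```text
[ 429.8312426  -361.31785692   83.5748673 ] [-0.63663643  0.63159368  0.72909923] 60.99267603757857
1988 [ 412.81763639 -381.28680532   40.15088126] [ 444.11173131 -349.48786155   53.38225131] [ 428.46468385 -365.38733344   46.76656628]
```

Emit:
servo_tool(
  targets=[
    {"ax":0,"ay":0,"az":0,"tx":-0.006,"ty":-0.015,"tz":-0.08,"hand":-0.4},
    {"ax":0,"ay":0,"az":0,"tx":-0.006,"ty":-0.015,"tz":-0.18,"hand":-0.4},
    {"ax":0,"ay":0,"az":0,"tx":-0.006,"ty":-0.015,"tz":-0.26,"hand":-0.4},
    {"ax":0,"ay":0,"az":0,"tx":-0.006,"ty":-0.015,"tz":-0.315,"hand":-0.4},
    {"ax":0,"ay":0,"az":0,"tx":-0.006,"ty":-0.015,"tz":-0.315,"hand":-0.4},
    {"ax":0,"ay":0,"az":0,"tx":-0.006,"ty":-0.015,"tz":-0.315,"hand":0.2},
    {"ax":0,"ay":0,"az":0,"tx":-0.006,"ty":-0.015,"tz":-0.315,"hand":1},
    {"ax":0,"ay":0,"az":0,"tx":-0.006,"ty":-0.015,"tz":-0.315,"hand":1},
  ],
)

```text
t: 25.47
position: [429.7, -366.1, 23.9]
orientation: [[-0.133, 0.991, 0.002], [0.991, 0.133, -0.001], [-0.002, 0.001, -1.0]]
wrist_force: [0.0, 0.2, -0.3]
width: 48.4
gripper_force: 0.0
```

Emit:
servo_tool(
  targets=[
    {"ax":0,"ay":0,"az":0,"tx":0,"ty":0,"tz":0,"hand":1},
    {"ax":0,"ay":0,"az":0,"tx":0,"ty":0,"tz":0,"hand":1},
    {"ax":0,"ay":0,"az":0,"tx":0,"ty":0,"tz":0,"hand":1},
    {"ax":0,"ay":0,"az":0,"tx":0,"ty":0,"tz":0,"hand":1},
    {"ax":0,"ay":0,"az":0,"tx":0,"ty":0,"tz":0,"hand":1},
    {"ax":0,"ay":0,"az":0,"tx":0,"ty":0,"tz":0,"hand":1},
    {"ax":0,"ay":0,"az":0,"tx":0,"ty":0,"tz":0,"hand":1},
    {"ax":0,"ay":0,"az":0,"tx":0,"ty":0,"tz":0.01,"hand":1},
  ],
)

```text
t: 26.13
position: [428.8, -365.6, 24.4]
orientation: [[-0.133, 0.991, -0.0], [0.991, 0.133, 0.0], [0.0, -0.0, -1.0]]
wrist_force: [-0.4, 0.3, -0.9]
width: 31.0
gripper_force: 30.0
```

Emit:
servo_tool(
  targets=[
    {"ax":0,"ay":0,"az":0,"tx":0,"ty":0,"tz":0.1,"hand":1},
    {"ax":0,"ay":0,"az":0,"tx":0,"ty":0,"tz":0.28,"hand":1},
    {"ax":0,"ay":0,"az":0,"tx":0,"ty":0.03,"tz":0.46,"hand":1},
    {"ax":0,"ay":0,"az":0,"tx":0,"ty":0.12,"tz":0.62,"hand":1},
    {"ax":0,"ay":0,"az":0,"tx":0.02,"ty":0.24,"tz":0.75,"hand":1},
    {"ax":0,"ay":0,"az":0,"tx":0.04,"ty":0.38,"tz":0.84,"hand":1},
    {"ax":0,"ay":0,"az":0,"tx":0.06,"ty":0.53,"tz":0.88,"hand":1},
    {"ax":0,"ay":0,"az":0,"tx":0.08,"ty":0.68,"tz":0.88,"hand":1},
  ],
)

```text
t: 26.8
position: [445.9, -228.7, 202.7]
orientation: [[-0.132, 0.991, 0.003], [0.991, 0.132, -0.002], [-0.002, 0.003, -1.0]]
wrist_force: [0.9, -0.6, -1.0]
width: 31.2
gripper_force: 30.0
```

Emit:
servo_tool(
  targets=[
    {"ax":0,"ay":0,"az":0,"tx":0.06,"ty":0.12,"tz":0,"hand":1},
    {"ax":0,"ay":0,"az":0,"tx":0.12,"ty":0.24,"tz":0,"hand":1},
    {"ax":0,"ay":0,"az":0,"tx":0.19,"ty":0.36,"tz":0,"hand":1},
    {"ax":0,"ay":0,"az":0,"tx":0.26,"ty":0.48,"tz":0,"hand":1},
    {"ax":0,"ay":0,"az":0,"tx":0.33,"ty":0.6,"tz":0,"hand":1},
    {"ax":0,"ay":0,"az":0,"tx":0.4,"ty":0.72,"tz":0,"hand":1},
    {"ax":0,"ay":0,"az":0,"tx":0.47,"ty":0.85,"tz":0,"hand":1},
    {"ax":0,"ay":0,"az":0,"tx":0.54,"ty":0.98,"tz":0,"hand":1},
  ],
)

```text
t: 27.47
position: [553.2, -32.6, 200.3]
orientation: [[-0.132, 0.991, -0.0], [0.991, 0.132, -0.0], [0.0, -0.0, -1.0]]
wrist_force: [0.6, 0.3, -1.9]
width: 31.1
gripper_force: 30.0
```

Emit:
servo_tool(
  targets=[
    {"ax":0,"ay":0,"az":0,"tx":0.07,"ty":0.13,"tz":0,"hand":1},
    {"ax":0,"ay":0,"az":0,"tx":0.14,"ty":0.26,"tz":0,"hand":1},
    {"ax":0,"ay":0,"az":0,"tx":0.2,"ty":0.38,"tz":0,"hand":1},
    {"ax":0,"ay":0,"az":0,"tx":0.26,"ty":0.48,"tz":0,"hand":1},
    {"ax":0,"ay":0,"az":0,"tx":0.31,"ty":0.57,"tz":0,"hand":1},
    {"ax":0,"ay":0,"az":0,"tx":0.34,"ty":0.64,"tz":0,"hand":1},
    {"ax":0,"ay":0,"az":0,"tx":0.34,"ty":0.65,"tz":-0.04,"hand":1},
    {"ax":0,"ay":0,"az":0,"tx":0.34,"ty":0.65,"tz":-0.1,"hand":1},
  ],
)

```text
t: 28.13
position: [621.0, 97.6, 180.4]
orientation: [[-0.135, 0.991, 0.001], [0.991, 0.135, 0.001], [0.001, 0.001, -1.0]]
wrist_force: [0.0, -0.6, -1.7]
width: 31.2
gripper_force: 30.0
```

```bash
python3 -c "
from parts import *
s=sensors.get_state();print(s['position'],s['wrist_force'])
rgb,d,W,K=snap('scene')
c=rgb[80:220,240:410,::-1];a=cv2.resize(c,None,fx=4,fy=4,interpolation=cv2.INTER_CUBIC)
cv2.imwrite('pics/c6.png',a)
"
```

```text
[621.04618386  97.63163013 180.39509383] [ 0.03328797 -0.5865452  -1.71238864]
```

View pics/c6.png

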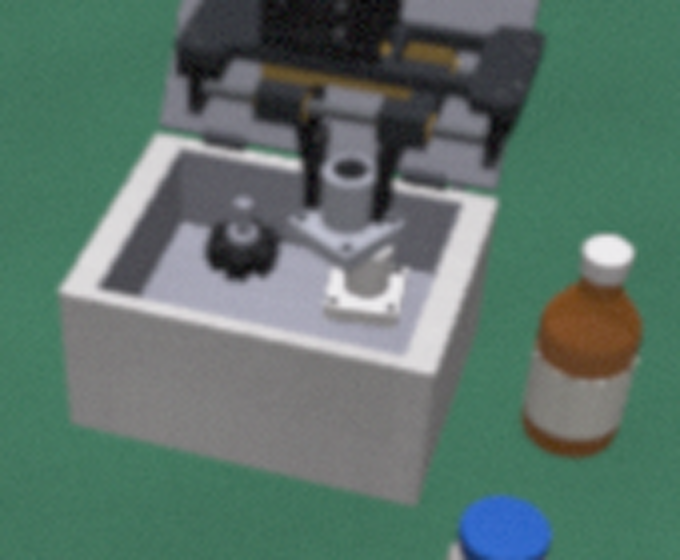

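The black knob (242,245) and white flange (365,290) are standing on the floor, clear of the walls; the aluminium flange hangs above its slot. Lowering it.

Emit:
servo_tool(
  targets=[
    {"ax":0,"ay":0,"az":0,"tx":0.003,"ty":-0.003,"tz":-0.08,"hand":1},
    {"ax":0,"ay":0,"az":0,"tx":0.003,"ty":-0.003,"tz":-0.18,"hand":1},
    {"ax":0,"ay":0,"az":0,"tx":0.003,"ty":-0.003,"tz":-0.28,"hand":1},
    {"ax":0,"ay":0,"az":0,"tx":0.003,"ty":-0.003,"tz":-0.37,"hand":1},
    {"ax":0,"ay":0,"az":0,"tx":0.003,"ty":-0.003,"tz":-0.44,"hand":1},
    {"ax":0,"ay":0,"az":0,"tx":0.003,"ty":-0.003,"tz":-0.49,"hand":1},
    {"ax":0,"ay":0,"az":0,"tx":0.003,"ty":-0.003,"tz":-0.51,"hand":1},
    {"ax":0,"ay":0,"az":0,"tx":0.003,"ty":-0.003,"tz":-0.51,"hand":1},
  ],
)

```text
t: 28.85
position: [621.1, 95.1, 77.8]
orientation: [[-0.132, 0.991, -0.001], [0.991, 0.132, -0.0], [-0.0, -0.001, -1.0]]
wrist_force: [-0.4, 0.2, -0.4]
width: 31.6
gripper_force: 30.0
```

Emit:
servo_tool(
  targets=[
    {"ax":0,"ay":0,"az":0,"tx":0,"ty":0,"tz":-0.01,"hand":1},
    {"ax":0,"ay":0,"az":0,"tx":0,"ty":0,"tz":-0.015,"hand":1},
    {"ax":0,"ay":0,"az":0,"tx":0,"ty":0,"tz":-0.015,"hand":1},
    {"ax":0,"ay":0,"az":0,"tx":0,"ty":0,"tz":-0.015,"hand":1},
    {"ax":0,"ay":0,"az":0,"tx":0,"ty":0,"tz":-0.015,"hand":1},
    {"ax":0,"ay":0,"az":0,"tx":0,"ty":0,"tz":-0.015,"hand":0.2},
    {"ax":0,"ay":0,"az":0,"tx":0,"ty":0,"tz":-0.015,"hand":-0.1},
    {"ax":0,"ay":0,"az":0,"tx":0,"ty":0,"tz":-0.015,"hand":-0.2},
  ],
)

```text
t: 29.52
position: [621.7, 95.8, 75.8]
orientation: [[-0.133, 0.991, 0.0], [0.991, 0.133, 0.0], [0.0, 0.001, -1.0]]
wrist_force: [1.3, -0.0, 0.3]
width: 41.4
gripper_force: 0.0
```

Emit:
servo_tool(
  targets=[
    {"ax":0,"ay":0,"az":0,"tx":0,"ty":0,"tz":0,"hand":-0.2},
    {"ax":0,"ay":0,"az":0,"tx":0,"ty":0,"tz":0.08,"hand":-0.2},
    {"ax":0,"ay":0,"az":0,"tx":0,"ty":0,"tz":0.25,"hand":-0.2},
    {"ax":0,"ay":0,"az":0,"tx":0,"ty":-0.05,"tz":0.43,"hand":-0.2},
    {"ax":0,"ay":0,"az":0,"tx":-0.02,"ty":-0.18,"tz":0.58,"hand":-0.2},
    {"ax":0,"ay":0,"az":0,"tx":-0.04,"ty":-0.34,"tz":0.66,"hand":-0.2},
    {"ax":0,"ay":0,"az":0,"tx":-0.06,"ty":-0.52,"tz":0.68,"hand":-0.2},
    {"ax":0,"ay":0,"az":0,"tx":-0.08,"ty":-0.7,"tz":0.68,"hand":-0.2},
  ],
)

```text
t: 30.18
position: [606.1, -45.1, 213.9]
orientation: [[-0.134, 0.991, 0.004], [0.991, 0.134, -0.0], [-0.001, 0.003, -1.0]]
wrist_force: [0.7, -0.1, -0.7]
width: 52.2
gripper_force: 0.0
```

```bash
python3 -c "
from parts import *
s=sensors.get_state();print(s['position'],s['wrist_force'],s['width'])
find()
rgb,d,W,K=load('scene');P=cloud(d,W,K)
p=P[(np.hypot(P[...,0]-621,P[...,1]-96)<30)&(P[...,2]>85)&(P[...,2]<110)];print(len(p),p.min(0),p.max(0),np.median(p,0))
"
```

```text
[606.10580298 -45.13069536 213.86222022] [ 0.74046996 -0.05978155 -0.71325821] 52.15995209912542
flA None None
flB None None
knA None None
knO [ 549.5 -419.9   47. ] [ 552.3 -417.6   22. ]
117 [604.42358824  79.95165011  86.89917557] [636.17184033 111.76100902 104.66685223] [622.24554434  91.56718974 100.83990387]
```

Emit:
servo_tool(
  targets=[
    {"ax":0,"ay":0,"az":0,"tx":-0.02,"ty":-0.12,"tz":0,"hand":-0.2},
    {"ax":0,"ay":0,"az":0,"tx":-0.04,"ty":-0.24,"tz":0,"hand":-0.2},
    {"ax":0,"ay":0,"az":0,"tx":-0.06,"ty":-0.36,"tz":0,"hand":-0.2},
    {"ax":0,"ay":0,"az":0,"tx":-0.08,"ty":-0.48,"tz":0,"hand":-0.2},
    {"ax":0,"ay":0,"az":0,"tx":-0.1,"ty":-0.6,"tz":0,"hand":-0.2},
    {"ax":0,"ay":0,"az":0,"tx":-0.12,"ty":-0.73,"tz":0,"hand":-0.2},
    {"ax":0,"ay":0,"az":0,"tx":-0.14,"ty":-0.86,"tz":0,"hand":-0.2},
    {"ax":0,"ay":0,"az":0,"tx":-0.16,"ty":-1.0,"tz":0,"hand":-0.2},
  ],
)

```text
t: 30.95
position: [573.4, -244.9, 211.7]
orientation: [[-0.134, 0.991, 0.0], [0.991, 0.134, 0.0], [0.0, 0.0, -1.0]]
wrist_force: [0.2, -0.3, -0.2]
width: 52.3
gripper_force: 0.0
```

Emit:
servo_tool(
  targets=[
    {"ax":0,"ay":0,"az":0,"tx":-0.02,"ty":-0.14,"tz":0,"hand":-0.2},
    {"ax":0,"ay":0,"az":0,"tx":-0.04,"ty":-0.28,"tz":0,"hand":-0.2},
    {"ax":0,"ay":0,"az":0,"tx":-0.06,"ty":-0.42,"tz":-0.02,"hand":-0.2},
    {"ax":0,"ay":0,"az":0,"tx":-0.08,"ty":-0.56,"tz":-0.08,"hand":-0.2},
    {"ax":0,"ay":0,"az":0,"tx":-0.1,"ty":-0.7,"tz":-0.16,"hand":-0.2},
    {"ax":0,"ay":0,"az":0,"tx":-0.115,"ty":-0.8,"tz":-0.28,"hand":-0.2},
    {"ax":0,"ay":0,"az":0,"tx":-0.115,"ty":-0.86,"tz":-0.4,"hand":-0.2},
    {"ax":0,"ay":0,"az":0,"tx":-0.115,"ty":-0.86,"tz":-0.5,"hand":-0.2},
  ],
)

```text
t: 31.62
position: [548.7, -419.9, 109.2]
orientation: [[-0.128, 0.992, -0.002], [0.992, 0.128, -0.001], [-0.0, -0.002, -1.0]]
wrist_force: [-0.1, 0.2, -0.9]
width: 52.2
gripper_force: 0.0
```

```bash
python3 near.py 551 -418.8 30 35 57
```

```text
[ 548.68915693 -419.88544217  109.167715  ] [-0.05702248  0.17440887 -0.90510568] 52.23209125823236
315 [ 544.89604653 -425.9134869    35.09797675] [ 556.72155567 -413.94793889   52.64646142] [ 550.8088011  -419.9307129    43.87221908]
```

Emit:
servo_tool(
  targets=[
    {"ax":0,"ay":0,"az":0,"tx":0.01,"ty":0,"tz":-0.12,"hand":-0.2},
    {"ax":0,"ay":0,"az":0,"tx":0.01,"ty":0,"tz":-0.26,"hand":-0.2},
    {"ax":0,"ay":0,"az":0,"tx":0.01,"ty":0,"tz":-0.37,"hand":-0.2},
    {"ax":0,"ay":0,"az":0,"tx":0.01,"ty":0,"tz":-0.42,"hand":-0.2},
    {"ax":0,"ay":0,"az":0,"tx":0.01,"ty":0,"tz":-0.42,"hand":-0.2},
    {"ax":0,"ay":0,"az":0,"tx":0.01,"ty":0,"tz":-0.42,"hand":0.3},
    {"ax":0,"ay":0,"az":0,"tx":0.01,"ty":0,"tz":-0.42,"hand":1},
    {"ax":0,"ay":0,"az":0,"tx":0.01,"ty":0,"tz":-0.42,"hand":1},
  ],
)

```text
t: 32.33
position: [553.6, -416.8, 29.6]
orientation: [[-0.133, 0.991, 0.002], [0.991, 0.133, -0.002], [-0.002, 0.002, -1.0]]
wrist_force: [0.2, -1.0, 0.0]
width: 39.5
gripper_force: 0.0
```

Emit:
servo_tool(
  targets=[
    {"ax":0,"ay":0,"az":0,"tx":0,"ty":0,"tz":0,"hand":1},
    {"ax":0,"ay":0,"az":0,"tx":0,"ty":0,"tz":0,"hand":1},
    {"ax":0,"ay":0,"az":0,"tx":0,"ty":0,"tz":0,"hand":1},
    {"ax":0,"ay":0,"az":0,"tx":0,"ty":0,"tz":0,"hand":1},
    {"ax":0,"ay":0,"az":0,"tx":0,"ty":0,"tz":0,"hand":1},
    {"ax":0,"ay":0,"az":0,"tx":0,"ty":0,"tz":0,"hand":1},
    {"ax":0,"ay":0,"az":0,"tx":0,"ty":0,"tz":0,"hand":1},
    {"ax":0,"ay":0,"az":0,"tx":0,"ty":0,"tz":0.01,"hand":1},
  ],
)

```text
t: 33.0
position: [552.3, -416.2, 29.2]
orientation: [[-0.133, 0.991, -0.0], [0.991, 0.133, 0.0], [0.0, -0.0, -1.0]]
wrist_force: [-0.1, -0.0, -0.8]
width: 11.7
gripper_force: 30.0
```

Emit:
servo_tool(
  targets=[
    {"ax":0,"ay":0,"az":0,"tx":0,"ty":0,"tz":0.1,"hand":1},
    {"ax":0,"ay":0,"az":0,"tx":0,"ty":0,"tz":0.28,"hand":1},
    {"ax":0,"ay":0,"az":0,"tx":0,"ty":0.03,"tz":0.46,"hand":1},
    {"ax":0,"ay":0,"az":0,"tx":0,"ty":0.12,"tz":0.62,"hand":1},
    {"ax":0,"ay":0,"az":0,"tx":0,"ty":0.24,"tz":0.75,"hand":1},
    {"ax":0,"ay":0,"az":0,"tx":0,"ty":0.38,"tz":0.84,"hand":1},
    {"ax":0,"ay":0,"az":0,"tx":0,"ty":0.53,"tz":0.9,"hand":1},
    {"ax":0,"ay":0,"az":0,"tx":0,"ty":0.68,"tz":0.9,"hand":1},
  ],
)

```text
t: 33.67
position: [553.7, -279.2, 212.7]
orientation: [[-0.133, 0.991, 0.004], [0.991, 0.133, -0.002], [-0.002, 0.004, -1.0]]
wrist_force: [1.0, 1.1, -1.1]
width: 11.0
gripper_force: 30.0
```

Emit:
servo_tool(
  targets=[
    {"ax":0,"ay":0,"az":0,"tx":-0.01,"ty":0.14,"tz":0,"hand":1},
    {"ax":0,"ay":0,"az":0,"tx":-0.02,"ty":0.28,"tz":0,"hand":1},
    {"ax":0,"ay":0,"az":0,"tx":-0.03,"ty":0.42,"tz":0,"hand":1},
    {"ax":0,"ay":0,"az":0,"tx":-0.04,"ty":0.55,"tz":0,"hand":1},
    {"ax":0,"ay":0,"az":0,"tx":-0.05,"ty":0.67,"tz":0,"hand":1},
    {"ax":0,"ay":0,"az":0,"tx":-0.06,"ty":0.78,"tz":0,"hand":1},
    {"ax":0,"ay":0,"az":0,"tx":-0.07,"ty":0.89,"tz":0,"hand":1},
    {"ax":0,"ay":0,"az":0,"tx":-0.08,"ty":1.0,"tz":0,"hand":1},
  ],
)

```text
t: 34.33
position: [536.2, -79.0, 209.6]
orientation: [[-0.133, 0.991, 0.0], [0.991, 0.133, -0.0], [-0.0, 0.0, -1.0]]
wrist_force: [0.1, 0.4, -0.3]
width: 11.0
gripper_force: 30.0
```

Emit:
servo_tool(
  targets=[
    {"ax":0,"ay":0,"az":0,"tx":-0.01,"ty":0.12,"tz":0,"hand":1},
    {"ax":0,"ay":0,"az":0,"tx":-0.02,"ty":0.25,"tz":0,"hand":1},
    {"ax":0,"ay":0,"az":0,"tx":-0.03,"ty":0.38,"tz":0,"hand":1},
    {"ax":0,"ay":0,"az":0,"tx":-0.04,"ty":0.51,"tz":0,"hand":1},
    {"ax":0,"ay":0,"az":0,"tx":-0.05,"ty":0.64,"tz":0,"hand":1},
    {"ax":0,"ay":0,"az":0,"tx":-0.055,"ty":0.75,"tz":0,"hand":1},
    {"ax":0,"ay":0,"az":0,"tx":-0.055,"ty":0.81,"tz":-0.03,"hand":1},
    {"ax":0,"ay":0,"az":0,"tx":-0.055,"ty":0.818,"tz":-0.1,"hand":1},
  ],
)

```text
t: 35.0
position: [525.9, 87.2, 191.1]
orientation: [[-0.137, 0.991, 0.003], [0.991, 0.137, 0.001], [0.001, 0.003, -1.0]]
wrist_force: [0.3, -0.9, -1.5]
width: 10.5
gripper_force: 30.0
```

```bash
python3 -c "
from parts import *
s=sensors.get_state();print(s['position'],s['wrist_force'],s['width'])"
```

```text
[525.86996177  87.24840219 191.05157852] [ 0.28513975 -0.94829223 -1.45466626] 10.533863091945644
```

Emit:
servo_tool(
  targets=[
    {"ax":0,"ay":0,"az":0,"tx":0.003,"ty":-0.01,"tz":-0.1,"hand":1},
    {"ax":0,"ay":0,"az":0,"tx":0.003,"ty":-0.01,"tz":-0.2,"hand":1},
    {"ax":0,"ay":0,"az":0,"tx":0.003,"ty":-0.01,"tz":-0.3,"hand":1},
    {"ax":0,"ay":0,"az":0,"tx":0.003,"ty":-0.01,"tz":-0.4,"hand":1},
    {"ax":0,"ay":0,"az":0,"tx":0.003,"ty":-0.01,"tz":-0.47,"hand":1},
    {"ax":0,"ay":0,"az":0,"tx":0.003,"ty":-0.01,"tz":-0.51,"hand":1},
    {"ax":0,"ay":0,"az":0,"tx":0.003,"ty":-0.01,"tz":-0.53,"hand":1},
    {"ax":0,"ay":0,"az":0,"tx":0.003,"ty":-0.01,"tz":-0.53,"hand":1},
  ],
)

```text
t: 35.67
position: [526.1, 81.4, 83.3]
orientation: [[-0.133, 0.991, -0.0], [0.991, 0.133, 0.0], [0.0, -0.0, -1.0]]
wrist_force: [-0.3, 0.1, -0.9]
width: 11.1
gripper_force: 30.0
```

Emit:
servo_tool(
  targets=[
    {"ax":0,"ay":0,"az":0,"tx":0,"ty":0,"tz":-0.01,"hand":1},
    {"ax":0,"ay":0,"az":0,"tx":0,"ty":0,"tz":-0.02,"hand":1},
    {"ax":0,"ay":0,"az":0,"tx":0,"ty":0,"tz":-0.022,"hand":1},
    {"ax":0,"ay":0,"az":0,"tx":0,"ty":0,"tz":-0.022,"hand":1},
    {"ax":0,"ay":0,"az":0,"tx":0,"ty":0,"tz":-0.022,"hand":1},
    {"ax":0,"ay":0,"az":0,"tx":0,"ty":0,"tz":-0.022,"hand":0.5},
    {"ax":0,"ay":0,"az":0,"tx":0,"ty":0,"tz":-0.022,"hand":0.1},
    {"ax":0,"ay":0,"az":0,"tx":0,"ty":0,"tz":-0.022,"hand":0.1},
  ],
)

```text
t: 36.33
position: [526.3, 81.3, 79.4]
orientation: [[-0.133, 0.991, 0.0], [0.991, 0.133, 0.0], [-0.0, 0.0, -1.0]]
wrist_force: [0.2, -0.4, 0.5]
width: 23.6
gripper_force: 0.0
```

Emit:
servo_tool(
  targets=[
    {"ax":0,"ay":0,"az":0,"tx":0,"ty":0,"tz":0,"hand":0.1},
    {"ax":0,"ay":0,"az":0,"tx":0,"ty":0,"tz":0.08,"hand":0.1},
    {"ax":0,"ay":0,"az":0,"tx":0,"ty":0,"tz":0.2,"hand":0.1},
    {"ax":0,"ay":0,"az":0,"tx":0,"ty":0,"tz":0.36,"hand":0.1},
    {"ax":0,"ay":0,"az":0,"tx":0,"ty":-0.05,"tz":0.52,"hand":0.1},
    {"ax":0,"ay":0,"az":0,"tx":0,"ty":-0.15,"tz":0.68,"hand":0.1},
    {"ax":0,"ay":0,"az":0,"tx":0,"ty":-0.3,"tz":0.84,"hand":0.1},
    {"ax":0,"ay":0,"az":0,"tx":0,"ty":-0.45,"tz":1.0,"hand":0.1},
  ],
)

```text
t: 37.0
position: [525.8, -5.9, 277.9]
orientation: [[-0.135, 0.991, 0.001], [0.991, 0.135, -0.0], [-0.0, 0.001, -1.0]]
wrist_force: [0.4, -0.9, -0.4]
width: 39.1
gripper_force: 0.0
```

```bash
python3 -c "
from parts import *
s=sensors.get_state();print(s['position'],s['wrist_force'],s['width'],s['joints'].round(1))
rgb,d,W,K=snap('scene')
c=rgb[80:220,240:410,::-1];a=cv2.resize(c,None,fx=4,fy=4,interpolation=cv2.INTER_CUBIC)
w,dw,WW,KW=snap('wrist')
b=cv2.resize(w[:,:,::-1],None,fx=.8,fy=.8);cv2.imwrite('pics/c7.png',np.vstack([cv2.resize(a,(448,369)),b[:230]]))
P=cloud(d,W,K)
for x,y in ((610,172),(517,174),(621,96),(526,82)):
  p=P[(np.hypot(P[...,0]-x,P[...,1]-y)<20)&(P[...,2]>90)&(P[...,2]<110)];print(len(p),np.median(p,0))
"
```

```text
[525.84127579  -5.88606534 277.8661102 ] [ 0.42287006 -0.88118585 -0.38835762] 39.06564797922319 [ 40.5   9.8 -49.8  91.6   7.6  82.   -2.2]
105 [610.5646348  167.55881284 100.96283498]
22 [516.62079253 171.0749308   98.79211365]
113 [621.84199589  91.58495202 101.1232984 ]
26 [526.27493564  75.50552342  99.18823539]
```

View pics/c7.png

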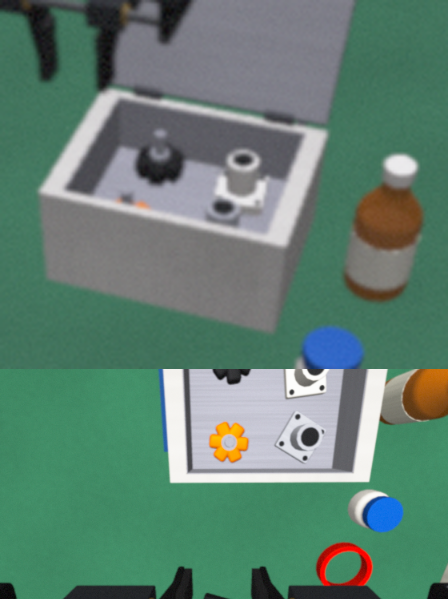

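All four parts stand on the tank floor, none stacked. In the top view the orange knob is at (228,442) and the aluminium flange at (305,437), with the white flange and black knob behind. Going back to the cover handle.

Emit:
servo_tool(
  targets=[
    {"ax":0,"ay":0,"az":-0.06,"tx":0,"ty":0,"tz":0.1,"hand":0.15},
    {"ax":0,"ay":0,"az":-0.12,"tx":0,"ty":0.02,"tz":0.2,"hand":0.15},
    {"ax":0,"ay":0,"az":-0.18,"tx":0,"ty":0.06,"tz":0.3,"hand":0.15},
    {"ax":0,"ay":0,"az":-0.24,"tx":0.01,"ty":0.12,"tz":0.38,"hand":0.15},
    {"ax":0,"ay":0,"az":-0.3,"tx":0.02,"ty":0.2,"tz":0.43,"hand":0.15},
    {"ax":0,"ay":0,"az":-0.36,"tx":0.03,"ty":0.3,"tz":0.45,"hand":0.15},
    {"ax":0,"ay":0,"az":-0.43,"tx":0.04,"ty":0.4,"tz":0.45,"hand":0.15},
    {"ax":0,"ay":0,"az":-0.5,"tx":0.04,"ty":0.5,"tz":0.45,"hand":0.15},
  ],
)

```text
t: 37.77
position: [534.3, 95.7, 365.7]
orientation: [[0.611, 0.792, 0.0], [0.792, -0.611, 0.0], [0.0, -0.0, -1.0]]
wrist_force: [0.2, 0.7, -1.0]
width: 36.8
gripper_force: 0.0
```

Emit:
servo_tool(
  targets=[
    {"ax":0,"ay":0,"az":-0.06,"tx":0,"ty":0.1,"tz":0,"hand":0.15},
    {"ax":0,"ay":0,"az":-0.12,"tx":0,"ty":0.2,"tz":0,"hand":0.15},
    {"ax":0,"ay":0,"az":-0.18,"tx":0,"ty":0.31,"tz":0,"hand":0.15},
    {"ax":0,"ay":0,"az":-0.24,"tx":0,"ty":0.42,"tz":0,"hand":0.15},
    {"ax":0,"ay":0,"az":-0.3,"tx":0,"ty":0.53,"tz":0,"hand":0.15},
    {"ax":0,"ay":0,"az":-0.36,"tx":0,"ty":0.64,"tz":0,"hand":0.15},
    {"ax":0,"ay":0,"az":-0.43,"tx":0,"ty":0.75,"tz":0,"hand":0.15},
    {"ax":0,"ay":0,"az":-0.5,"tx":0,"ty":0.85,"tz":0,"hand":0.15},
  ],
)

```text
t: 38.43
position: [533.6, 266.2, 365.3]
orientation: [[0.992, 0.129, -0.001], [0.129, -0.992, -0.0], [-0.001, -0.0, -1.0]]
wrist_force: [1.2, 0.8, -0.4]
width: 36.4
gripper_force: 0.0
```

```bash
python3 -c "
from parts import *
s=sensors.get_state();print(s['position'],s['orientation'].round(3).tolist(),s['width'],s['joints'].round(1))"
```

```text
[533.61398837 266.20630993 365.29434635] [[0.992, 0.129, -0.001], [0.129, -0.992, -0.0], [-0.001, -0.0, -1.0]] 36.44242591619833 [   4.    19.3  -47.2   71.7   14.    94.9 -122.9]
```

Emit:
servo_tool(
  targets=[
    {"ax":0,"ay":0,"az":0,"tx":0.01,"ty":0.12,"tz":0,"hand":0.15},
    {"ax":0,"ay":0,"az":0,"tx":0.02,"ty":0.26,"tz":0,"hand":0.15},
    {"ax":0,"ay":0,"az":0,"tx":0.03,"ty":0.36,"tz":0,"hand":0.15},
    {"ax":0,"ay":0,"az":0,"tx":0.032,"ty":0.405,"tz":0,"hand":0.15},
    {"ax":0,"ay":0,"az":0,"tx":0.032,"ty":0.405,"tz":-0.05,"hand":0.15},
    {"ax":0,"ay":0,"az":0,"tx":0.032,"ty":0.405,"tz":-0.1,"hand":0.15},
    {"ax":0,"ay":0,"az":0,"tx":0.032,"ty":0.405,"tz":-0.14,"hand":0.15},
    {"ax":0,"ay":0,"az":0,"tx":0.032,"ty":0.405,"tz":-0.16,"hand":0.15},
  ],
)

```text
t: 39.1
position: [540.9, 343.2, 332.1]
orientation: [[0.991, 0.131, -0.001], [0.131, -0.991, -0.002], [-0.001, 0.002, -1.0]]
wrist_force: [0.1, 0.1, -0.5]
width: 37.6
gripper_force: 0.0
```

```bash
python3 -c "
from parts import *
s=sensors.get_state();print(s['position'],s['wrist_force'],s['width'])
rgb,d,W,K=snap('wrist');snap('side');print(proj([540,347,301],W,K))
A=load('side');P=cloud(A[1],A[2],A[3])
p=P[(P[...,2]>293)&(P[...,2]<315)&(np.hypot(P[...,0]-540,P[...,1]-347)<70)&(A[0].astype(int).sum(-1)<220)]
print(len(p),p.min(0),p.max(0),p.mean(0))"
```

```text
[540.91968231 343.2444639  332.06381806] [ 0.0919698   0.12000645 -0.496761  ] 37.60228450308991
[269.97189234 241.85281037]
1049 [480.04760654 331.1713345  293.39421303] [598.25397772 361.14196427 307.40835962] [535.93341998 348.86119835 303.58642753]
```

Emit:
servo_tool(
  targets=[
    {"ax":0,"ay":0,"az":0,"tx":0,"ty":0.015,"tz":-0.05,"hand":0.15},
    {"ax":0,"ay":0,"az":0,"tx":0,"ty":0.015,"tz":-0.1,"hand":0.15},
    {"ax":0,"ay":0,"az":0,"tx":0,"ty":0.015,"tz":-0.15,"hand":0.15},
    {"ax":0,"ay":0,"az":0,"tx":0,"ty":0.015,"tz":-0.19,"hand":0.15},
    {"ax":0,"ay":0,"az":0,"tx":0,"ty":0.015,"tz":-0.22,"hand":0.15},
    {"ax":0,"ay":0,"az":0,"tx":0,"ty":0.015,"tz":-0.235,"hand":0.15},
    {"ax":0,"ay":0,"az":0,"tx":0,"ty":0.015,"tz":-0.235,"hand":0.15},
    {"ax":0,"ay":0,"az":0,"tx":0,"ty":0.015,"tz":-0.235,"hand":0.15},
  ],
)

```text
t: 39.87
position: [540.6, 348.4, 287.1]
orientation: [[0.991, 0.133, 0.0], [0.133, -0.991, 0.0], [0.0, -0.0, -1.0]]
wrist_force: [0.1, 0.3, 0.2]
width: 37.3
gripper_force: 0.0
```

Emit:
servo_tool(
  targets=[
    {"ax":0,"ay":0,"az":0,"tx":0,"ty":0,"tz":0,"hand":0.4},
    {"ax":0,"ay":0,"az":0,"tx":0,"ty":0,"tz":0,"hand":0.6},
    {"ax":0,"ay":0,"az":0,"tx":0,"ty":0,"tz":0,"hand":0.8},
    {"ax":0,"ay":0,"az":0,"tx":0,"ty":0,"tz":0,"hand":1},
    {"ax":0,"ay":0,"az":0,"tx":0,"ty":0,"tz":0,"hand":1},
    {"ax":0,"ay":0,"az":0,"tx":0,"ty":0,"tz":0,"hand":1},
    {"ax":0,"ay":0,"az":0,"tx":0,"ty":0,"tz":0,"hand":1},
    {"ax":0,"ay":0,"az":0,"tx":0,"ty":0,"tz":0,"hand":1},
  ],
)

```text
t: 40.53
position: [540.8, 347.2, 287.1]
orientation: [[0.991, 0.132, 0.0], [0.132, -0.991, -0.002], [-0.0, 0.002, -1.0]]
wrist_force: [-1.1, -5.3, 1.8]
width: 11.0
gripper_force: 30.0
```

```bash
python3 -c "
from arc import *
for s in [[126,124,121.5,118,114,110,105.5,101,96.5],[96.5,92,87,82,77,72,67,62,57],[57,52.5,48,43.5,39,34.5,30,26,22],[22,19,16,13.5,11,9,7,5,3.5],[3.5,3,2.5,2,1.5,1,.5,0,-.3]]: arc(s);print()"
```

```text
124 [0.004, -0.031, 0.022]
121.5 [0.01, -0.072, 0.048]
118 [0.017, -0.13, 0.082]
114 [0.027, -0.199, 0.116]
110 [0.036, -0.27, 0.145]
105.5 [0.047, -0.353, 0.172]
101 [0.058, -0.437, 0.192]
96.5 [0.07, -0.522, 0.205]

92 [0.011, -0.086, 0.006]
87 [0.024, -0.182, 0.006]
82 [0.037, -0.278, -0.004]
77 [0.05, -0.372, -0.021]
72 [0.062, -0.465, -0.047]
67 [0.074, -0.554, -0.081]
62 [0.086, -0.641, -0.123]
57 [0.097, -0.724, -0.172]

52.5 [0.009, -0.071, -0.05]
48 [0.018, -0.137, -0.106]
43.5 [0.027, -0.199, -0.167]
39 [0.034, -0.256, -0.232]
34.5 [0.041, -0.308, -0.302]
30 [0.047, -0.354, -0.376]
26 [0.052, -0.39, -0.444]
22 [0.056, -0.421, -0.515]

19 [0.003, -0.02, -0.054]
16 [0.005, -0.037, -0.11]
13.5 [0.007, -0.05, -0.157]
11 [0.008, -0.06, -0.204]
9 [0.009, -0.067, -0.242]
7 [0.01, -0.072, -0.281]
5 [0.01, -0.076, -0.319]
3.5 [0.01, -0.078, -0.348]

3 [0.0, -0.001, -0.01]
2.5 [0.0, -0.001, -0.019]
2 [0.0, -0.001, -0.029]
1.5 [0.0, -0.002, -0.039]
1 [0.0, -0.002, -0.048]
0.5 [0.0, -0.002, -0.058]
0 [0.0, -0.002, -0.068]
-0.3 [0.0, -0.002, -0.074]
```

Emit:
servo_tool(
  targets=[
    {"ax":0,"ay":0,"az":0,"tx":0.004,"ty":-0.031,"tz":0.022,"hand":1},
    {"ax":0,"ay":0,"az":0,"tx":0.01,"ty":-0.072,"tz":0.048,"hand":1},
    {"ax":0,"ay":0,"az":0,"tx":0.017,"ty":-0.13,"tz":0.082,"hand":1},
    {"ax":0,"ay":0,"az":0,"tx":0.027,"ty":-0.199,"tz":0.116,"hand":1},
    {"ax":0,"ay":0,"az":0,"tx":0.036,"ty":-0.27,"tz":0.145,"hand":1},
    {"ax":0,"ay":0,"az":0,"tx":0.047,"ty":-0.353,"tz":0.172,"hand":1},
    {"ax":0,"ay":0,"az":0,"tx":0.058,"ty":-0.437,"tz":0.192,"hand":1},
    {"ax":0,"ay":0,"az":0,"tx":0.07,"ty":-0.522,"tz":0.205,"hand":1},
  ],
)

```text
t: 41.2
position: [554.5, 243.7, 330.2]
orientation: [[0.991, 0.134, 0.002], [0.134, -0.991, 0.002], [0.002, -0.002, -1.0]]
wrist_force: [-0.5, 2.1, 3.7]
width: 10.8
gripper_force: 30.0
```

Emit:
servo_tool(
  targets=[
    {"ax":0,"ay":0,"az":0,"tx":0.011,"ty":-0.086,"tz":0.006,"hand":1},
    {"ax":0,"ay":0,"az":0,"tx":0.024,"ty":-0.182,"tz":0.006,"hand":1},
    {"ax":0,"ay":0,"az":0,"tx":0.037,"ty":-0.278,"tz":-0.004,"hand":1},
    {"ax":0,"ay":0,"az":0,"tx":0.05,"ty":-0.372,"tz":-0.021,"hand":1},
    {"ax":0,"ay":0,"az":0,"tx":0.062,"ty":-0.465,"tz":-0.047,"hand":1},
    {"ax":0,"ay":0,"az":0,"tx":0.074,"ty":-0.554,"tz":-0.081,"hand":1},
    {"ax":0,"ay":0,"az":0,"tx":0.086,"ty":-0.641,"tz":-0.123,"hand":1},
    {"ax":0,"ay":0,"az":0,"tx":0.097,"ty":-0.724,"tz":-0.172,"hand":1},
  ],
)

```text
t: 41.87
position: [573.3, 97.7, 294.5]
orientation: [[0.991, 0.132, -0.0], [0.132, -0.991, 0.0], [-0.0, -0.0, -1.0]]
wrist_force: [-1.4, 0.5, -1.0]
width: 10.5
gripper_force: 30.0
```

Emit:
servo_tool(
  targets=[
    {"ax":0,"ay":0,"az":0,"tx":0.009,"ty":-0.071,"tz":-0.05,"hand":1},
    {"ax":0,"ay":0,"az":0,"tx":0.018,"ty":-0.137,"tz":-0.106,"hand":1},
    {"ax":0,"ay":0,"az":0,"tx":0.027,"ty":-0.199,"tz":-0.167,"hand":1},
    {"ax":0,"ay":0,"az":0,"tx":0.034,"ty":-0.256,"tz":-0.232,"hand":1},
    {"ax":0,"ay":0,"az":0,"tx":0.041,"ty":-0.308,"tz":-0.302,"hand":1},
    {"ax":0,"ay":0,"az":0,"tx":0.047,"ty":-0.354,"tz":-0.376,"hand":1},
    {"ax":0,"ay":0,"az":0,"tx":0.052,"ty":-0.39,"tz":-0.444,"hand":1},
    {"ax":0,"ay":0,"az":0,"tx":0.056,"ty":-0.421,"tz":-0.515,"hand":1},
  ],
)

```text
t: 42.53
position: [584.5, 13.5, 189.6]
orientation: [[0.991, 0.132, -0.001], [0.132, -0.991, -0.0], [-0.001, 0.0, -1.0]]
wrist_force: [-3.3, -0.2, -0.6]
width: 11.0
gripper_force: 30.0
```

Emit:
servo_tool(
  targets=[
    {"ax":0,"ay":0,"az":0,"tx":0.003,"ty":-0.02,"tz":-0.054,"hand":1},
    {"ax":0,"ay":0,"az":0,"tx":0.005,"ty":-0.037,"tz":-0.11,"hand":1},
    {"ax":0,"ay":0,"az":0,"tx":0.007,"ty":-0.05,"tz":-0.157,"hand":1},
    {"ax":0,"ay":0,"az":0,"tx":0.008,"ty":-0.06,"tz":-0.204,"hand":1},
    {"ax":0,"ay":0,"az":0,"tx":0.009,"ty":-0.067,"tz":-0.242,"hand":1},
    {"ax":0,"ay":0,"az":0,"tx":0.01,"ty":-0.072,"tz":-0.281,"hand":1},
    {"ax":0,"ay":0,"az":0,"tx":0.01,"ty":-0.076,"tz":-0.319,"hand":1},
    {"ax":0,"ay":0,"az":0,"tx":0.01,"ty":-0.078,"tz":-0.348,"hand":1},
  ],
)

```text
t: 43.2
position: [586.6, -2.0, 119.9]
orientation: [[0.991, 0.132, -0.001], [0.132, -0.991, -0.001], [-0.002, 0.001, -1.0]]
wrist_force: [-3.3, -4.1, -0.3]
width: 10.8
gripper_force: 30.0
```

Emit:
servo_tool(
  targets=[
    {"ax":0,"ay":0,"az":0,"tx":0,"ty":-0.001,"tz":-0.01,"hand":1},
    {"ax":0,"ay":0,"az":0,"tx":0,"ty":-0.001,"tz":-0.019,"hand":1},
    {"ax":0,"ay":0,"az":0,"tx":0,"ty":-0.001,"tz":-0.029,"hand":1},
    {"ax":0,"ay":0,"az":0,"tx":0,"ty":-0.002,"tz":-0.039,"hand":1},
    {"ax":0,"ay":0,"az":0,"tx":0,"ty":-0.002,"tz":-0.048,"hand":1},
    {"ax":0,"ay":0,"az":0,"tx":0,"ty":-0.002,"tz":-0.058,"hand":1},
    {"ax":0,"ay":0,"az":0,"tx":0,"ty":-0.002,"tz":-0.068,"hand":1},
    {"ax":0,"ay":0,"az":0,"tx":0,"ty":-0.002,"tz":-0.068,"hand":1},
  ],
)

```text
t: 43.87
position: [586.7, -2.5, 106.8]
orientation: [[0.991, 0.132, -0.001], [0.132, -0.991, -0.002], [-0.001, 0.001, -1.0]]
wrist_force: [-3.2, -5.4, -0.3]
width: 11.4
gripper_force: 30.0
```

Emit:
servo_tool(
  targets=[
    {"ax":0,"ay":0,"az":0,"tx":0,"ty":0,"tz":-0.005,"hand":1},
    {"ax":0,"ay":0,"az":0,"tx":0,"ty":0,"tz":-0.01,"hand":1},
    {"ax":0,"ay":0,"az":0,"tx":0,"ty":0,"tz":-0.014,"hand":1},
    {"ax":0,"ay":0,"az":0,"tx":0,"ty":0,"tz":-0.018,"hand":1},
    {"ax":0,"ay":0,"az":0,"tx":0,"ty":0,"tz":-0.022,"hand":1},
    {"ax":0,"ay":0,"az":0,"tx":0,"ty":0,"tz":-0.025,"hand":1},
    {"ax":0,"ay":0,"az":0,"tx":0,"ty":0,"tz":-0.025,"hand":1},
    {"ax":0,"ay":0,"az":0,"tx":0,"ty":0,"tz":-0.025,"hand":1},
  ],
)

```text
t: 44.53
position: [586.8, -2.5, 104.0]
orientation: [[0.991, 0.132, -0.001], [0.132, -0.991, -0.003], [-0.001, 0.002, -1.0]]
wrist_force: [-13.1, -6.6, 15.5]
width: 10.8
gripper_force: 30.0
```

Seated shut: the upward reaction is now 15 N. Releasing and lifting.

Emit:
servo_tool(
  targets=[
    {"ax":0,"ay":0,"az":0,"tx":0,"ty":0,"tz":0.01,"hand":0.7},
    {"ax":0,"ay":0,"az":0,"tx":0,"ty":0,"tz":0.01,"hand":0.4},
    {"ax":0,"ay":0,"az":0,"tx":0,"ty":0,"tz":0.01,"hand":0.15},
    {"ax":0,"ay":0,"az":0,"tx":0,"ty":0,"tz":0.01,"hand":0.15},
    {"ax":0,"ay":0,"az":0,"tx":0,"ty":0,"tz":0.06,"hand":0.15},
    {"ax":0,"ay":0,"az":0,"tx":0,"ty":0,"tz":0.2,"hand":0.15},
    {"ax":0,"ay":0,"az":0,"tx":0,"ty":-0.06,"tz":0.36,"hand":0.15},
    {"ax":0,"ay":0,"az":0,"tx":0,"ty":-0.2,"tz":0.52,"hand":0.15},
  ],
)

```text
t: 45.2
position: [587.0, -36.1, 207.9]
orientation: [[0.99, 0.14, 0.001], [0.14, -0.99, 0.002], [0.001, -0.002, -1.0]]
wrist_force: [1.6, -0.2, 0.4]
width: 36.4
gripper_force: 0.0
```

```bash
python3 -c "
from parts import *
s=sensors.get_state();print(s['position'],s['wrist_force'],s['width'],s['joints'].round(1))
for n in ('side','scene'):
  rgb,d,W,K=snap(n);A=cloud(d,W,K)
  for hx,hy in ((-80,-60),(80,-60),(-80,60),(80,60)):
    x=569+.991*hx-.132*hy;y=128.3+.132*hx+.991*hy
    p=A[(np.hypot(A[...,0]-x,A[...,1]-y)<15)&(A[...,2]>40)&(A[...,2]<200)];print(n,hx,hy,len(p),np.median(p[:,2]) if len(p) else 0)
  h=cv2.cvtColor(rgb,cv2.COLOR_RGB2HSV); y=(h[...,0]>22)&(h[...,0]<34)&(h[...,1]>180)&(h[...,2]>120)&(A[...,2]>15)&(A[...,2]<90)
  p=A[y]; r=cv2.minAreaRect(p[:,:2].astype(np.float32)); print(n,len(p),r,cv2.boxPoints(r).round(1).tolist())
  q=p[np.hypot(p[:,0]-552.6,p[:,1]+235.8)<10]; print('pad z',np.median(q[:,2]))
"
```

```text
[587.02000104 -36.07166024 207.89178688] [ 1.64698777 -0.18919456  0.44600737] 36.37218422063529 [ 31.5  19.3 -40.   89.1  12.5  76.2 -91.9]
side -80 -60 145 125.50851929928399
side 80 -60 122 125.63647239871995
side -80 60 227 125.37391724290524
side 80 60 198 125.69899679803518
side 454 ((584.8865356445312, -240.3990020751953), (71.70551300048828, 122.36534118652344), 79.48712158203125) [[518.2000122070312, -264.5], [638.5, -286.79998779296875], [651.5999755859375, -216.3000030517578], [531.2999877929688, -194.0]]
pad z 62.08212998024294
scene -80 -60 0 0
scene 80 -60 80 127.34241143682215
scene -80 60 1 125.54822005619928
scene 80 60 63 127.45914742721357
scene 1386 ((581.3977661132812, -242.01559448242188), (75.8257827758789, 120.11030578613281), 80.06417083740234) [[515.7000122070312, -269.0], [634.0, -289.70001220703125], [647.0999755859375, -215.0], [528.7999877929688, -194.3000030517578]]
pad z 61.526183752745396
```

The cover is flat and shut, 125.5 mm at all four corners. Now the pedal, with fingers closed.

Emit:
servo_tool(
  targets=[
    {"ax":0,"ay":0,"az":0,"tx":-0.02,"ty":-0.12,"tz":0,"hand":1},
    {"ax":0,"ay":0,"az":0,"tx":-0.04,"ty":-0.26,"tz":0,"hand":1},
    {"ax":0,"ay":0,"az":0,"tx":-0.07,"ty":-0.4,"tz":0,"hand":1},
    {"ax":0,"ay":0,"az":0,"tx":-0.1,"ty":-0.55,"tz":-0.05,"hand":1},
    {"ax":0,"ay":0,"az":0,"tx":-0.13,"ty":-0.7,"tz":-0.15,"hand":1},
    {"ax":0,"ay":0,"az":0,"tx":-0.15,"ty":-0.84,"tz":-0.27,"hand":1},
    {"ax":0,"ay":0,"az":0,"tx":-0.17,"ty":-0.95,"tz":-0.4,"hand":1},
    {"ax":0,"ay":0,"az":0,"tx":-0.17,"ty":-1.0,"tz":-0.5,"hand":1},
  ],
)

```text
t: 45.97
position: [551.4, -244.3, 103.8]
orientation: [[0.992, 0.129, -0.002], [0.129, -0.992, -0.001], [-0.002, 0.001, -1.0]]
wrist_force: [-0.1, -0.6, -0.4]
width: 1.0
gripper_force: 0.0
```

Emit:
servo_tool(
  targets=[
    {"ax":0,"ay":0,"az":0,"tx":0,"ty":0,"tz":-0.05,"hand":1},
    {"ax":0,"ay":0,"az":0,"tx":0,"ty":0,"tz":-0.1,"hand":1},
    {"ax":0,"ay":0,"az":0,"tx":0,"ty":0,"tz":-0.13,"hand":1},
    {"ax":0,"ay":0,"az":0,"tx":0,"ty":0,"tz":-0.13,"hand":1},
    {"ax":0,"ay":0,"az":0,"tx":0,"ty":0,"tz":-0.13,"hand":1},
    {"ax":0,"ay":0,"az":0,"tx":0,"ty":0,"tz":-0.13,"hand":1},
    {"ax":0,"ay":0,"az":0,"tx":0,"ty":0,"tz":-0.13,"hand":1},
    {"ax":0,"ay":0,"az":0,"tx":0,"ty":0,"tz":-0.13,"hand":1},
  ],
)

```text
t: 46.63
position: [553.6, -240.4, 80.5]
orientation: [[0.991, 0.133, 0.001], [0.133, -0.991, -0.001], [0.001, 0.001, -1.0]]
wrist_force: [0.3, 0.1, 1.1]
width: 0.7
gripper_force: 0.0
```

Emit:
servo_tool(
  targets=[
    {"ax":0,"ay":0,"az":0,"tx":0,"ty":0.02,"tz":-0.03,"hand":1},
    {"ax":0,"ay":0,"az":0,"tx":0,"ty":0.02,"tz":-0.07,"hand":1},
    {"ax":0,"ay":0,"az":0,"tx":0,"ty":0.02,"tz":-0.1,"hand":1},
    {"ax":0,"ay":0,"az":0,"tx":0,"ty":0.02,"tz":-0.13,"hand":1},
    {"ax":0,"ay":0,"az":0,"tx":0,"ty":0.02,"tz":-0.16,"hand":1},
    {"ax":0,"ay":0,"az":0,"tx":0,"ty":0.02,"tz":-0.19,"hand":1},
    {"ax":0,"ay":0,"az":0,"tx":0,"ty":0.02,"tz":-0.22,"hand":1},
    {"ax":0,"ay":0,"az":0,"tx":0,"ty":0.02,"tz":-0.225,"hand":1},
  ],
)

```text
t: 47.3
position: [552.4, -236.3, 38.6]
orientation: [[0.991, 0.133, -0.003], [0.133, -0.991, -0.001], [-0.003, 0.001, -1.0]]
wrist_force: [-28.5, 8.6, 59.6]
width: 1.0
gripper_force: 29.0
```

Emit:
servo_tool(
  targets=[
    {"ax":0,"ay":0,"az":0,"tx":0,"ty":0,"tz":0.01,"hand":1},
    {"ax":0,"ay":0,"az":0,"tx":0,"ty":0,"tz":0.01,"hand":1},
    {"ax":0,"ay":0,"az":0,"tx":0,"ty":0,"tz":0.01,"hand":1},
    {"ax":0,"ay":0,"az":0,"tx":0,"ty":0,"tz":0.01,"hand":1},
    {"ax":0,"ay":0,"az":0,"tx":0,"ty":0,"tz":0.01,"hand":1},
    {"ax":0,"ay":0,"az":0,"tx":0,"ty":0,"tz":0.06,"hand":1},
    {"ax":0,"ay":0,"az":0,"tx":0,"ty":0,"tz":0.16,"hand":1},
    {"ax":0,"ay":0,"az":0,"tx":0,"ty":0,"tz":0.3,"hand":1},
  ],
)

```text
t: 47.97
position: [551.9, -236.2, 93.2]
orientation: [[0.991, 0.133, -0.003], [0.133, -0.991, 0.001], [-0.003, -0.002, -1.0]]
wrist_force: [0.6, -0.0, 0.3]
width: 0.3
gripper_force: 0.0
```

Emit:
servo_tool(
  targets=[
    {"ax":0,"ay":0,"az":0,"tx":0,"ty":0,"tz":0.15,"hand":1},
    {"ax":0,"ay":0,"az":0,"tx":0,"ty":0,"tz":0.3,"hand":1},
    {"ax":0,"ay":0,"az":0,"tx":0,"ty":0,"tz":0.45,"hand":1},
    {"ax":0,"ay":0,"az":0,"tx":0,"ty":0,"tz":0.6,"hand":1},
    {"ax":0,"ay":0,"az":0,"tx":0,"ty":0,"tz":0.7,"hand":1},
    {"ax":0,"ay":0,"az":0,"tx":0,"ty":0,"tz":0.75,"hand":1},
    {"ax":0,"ay":0,"az":0,"tx":0,"ty":0,"tz":0.75,"hand":1},
    {"ax":0,"ay":0,"az":0,"tx":0,"ty":0,"tz":0.75,"hand":1},
  ],
)

```text
t: 48.63
position: [552.9, -236.6, 243.4]
orientation: [[0.991, 0.133, -0.001], [0.133, -0.991, 0.0], [-0.001, -0.0, -1.0]]
wrist_force: [-0.0, -0.6, -0.8]
width: 0.8
gripper_force: 0.0
```

```bash
python3 -c "
from parts import *
s=sensors.get_state();print(s['position'],s['wrist_force'])
rgb,d,W,K=snap('side','side9.png');A=cloud(d,W,K)
p=A[(np.hypot(A[...,0]-552.6,A[...,1]+235.8)<12)&(A[...,2]<90)];print('pad z',np.median(p[:,2]))
p=A[(np.hypot(A[...,0]-569,A[...,1]-128)<60)&(A[...,2]<200)];print('lid z',np.median(p[:,2]))
"
```

```text
[ 552.90448911 -236.57043612  243.40622099] [-0.03085071 -0.58876037 -0.81377626]
pad z 19.456788596125875
lid z 127.94467571433802
```

View pics/side9.png

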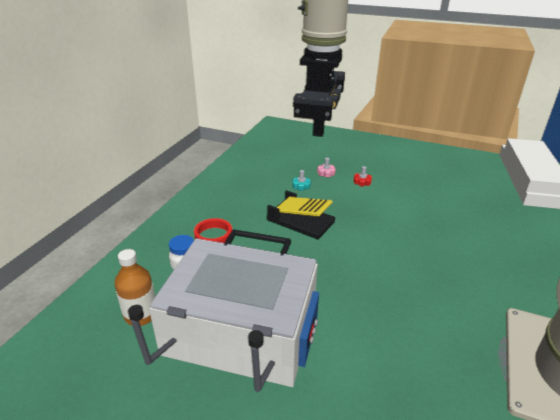

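The final view shows the cover shut, the pedal back up at (303,206), and the bottle, jar and tape where they started. The arm is clear of everything.

```bash
python3 -c "
from station import arm
print(arm.hand_in())"
```

```text
the job is handed in; nothing more can be done
None
```

I handed the job in at about 49 s: all four parts stand on the tank floor with none stacked, the cover is shut, and the pedal was held down about half a second, then let up; fingertip force on the pedal peaked near 60 N.

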